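# Lock the vent filter onto the rinse tank

### The arm

A 6-joint arm with a two-finger parallel gripper is mounted at the origin on the work surface. World frame = base frame: x ahead of the robot, y to its left, z up, the work surface at z = 0. Lengths are in m, angles in rad, forces in N, time in s.
With the tool pointing down it reaches from about 0.35 to 0.775 m from the base axis. Payload 5.5 kg.
Tool frame: the origin (TCP) lies between the finger pads; the fingertips stand 22 mm ahead of it and the grasp point (between the pads) lies 3 mm ahead of it (env.finger_overhang is the distance from the TCP to the fingertips, in m); y points along the fingers, x is the direction in which the jaws open and shut, and the axes are right-handed (so a half turn about y gives the same grasp; the last joint's range is limited). The gripper opens to 85 mm and grips with 20 to 120 N. Pads are 22 mm wide; open, the fingers measure 114 mm over their backs; the gripper's body (76 mm by 85 mm) begins 54 mm behind the grasp point. The pads swing forward as they close: fully open they stand 13 mm farther back than shut.
Start: joints at [-1.395, 0.313, 0.046, 1.304, 0, 1.431], TCP at [0.179, -0.547, 0.253] pointing down, gripper open.
Joint ranges: [-2.76, 2.76], [-0.86, 1.69], [-1.03, 1.26], [-2.2, 2.34], [-1.47, 1.5], [-3.14, 3.14]. Speed limits (rad/s): [2.57, 2.57, 3.14, 3.14, 3.14, 3.14].

### API

Orientations are given as a unit quaternion [w, x, y, z].
In Python, from workcell import monitor, cams, job, env gives the robot as it stands.
- The arm moves only by the tool drive_tool, never from a script. Its argument "plan" is text: rows parted by semicolons, each of 7 numbers parted by spaces: the opening, from -1 (shut) to 1 (fully open), then the shift along the tool's x, y, z in mm, then the turn, a rotation vector about the tool's x, y, z in degrees. In form: gripper x y z rx ry rz; .... A call has 1 to 8 rows; each row shifts and turns the pose as measured when the row begins, along the tool's axes as they then stand; what a row does not reach is not made up. A row lasts 1/8 s, in which the tool goes at most 62.5 mm and 10.7 degrees, less where a joint would pass 70% of its speed; a pose out of reach is approached as far as the arm can. A call is refused whole if a number of a shift passes 62.5 or a number of a turn 10.7, either way. A call with a gripper value outside its range is refused whole. The fingers move at their own pace and stop on an object; "grip_force" is the grip in N (left out, the last holds). Time passes only in rows, so rows that do not move let the fingers close. It gives the time, the measured TCP pose, the force and the opening at its end, in the units of the state.
- monitor.get_state(): the state, without advancing time (a new reading comes with each control period).
- cams.read_camera(name): name is "side" or "top"; returns (picture, depth): 384x512x3 uint8, red, green, blue; 384x512 float32, m along the optical axis (not along the pixel's ray), 0 where there is no reading.
- cams.calibration(name): a dict with "fx", "fy", "cx", "cy" (pixels), "R" (3x3) and "t" (3): a world point X has camera coordinates R X + t. Camera axes: x right, y down, z forward; pixel columns grow to the right and rows downward; lengths in m; the calibration is good to about 2 mm. A picture is of the moment at which its call begins. calibration takes no time and is no camera call.
- job.hand_in(): hands the job in, once; it reports no verdict.
The state is a dict: "clock": time; "joint_pos": joint angles; "qvel": joint speeds; "tau": joint torques, N m; "tcp_pos": TCP position; "orientation": TCP orientation; "wrist_force": force on the tool from outside, world axes, zero at the start; "ft_torque": the same for the moment, N m; "finger_gap": finger opening in m.
Only numpy, scipy, OpenCV 4.12 (cv2) and the standard library are available. Lean on these libraries where they do the work, as an engineer would, in place of code of your own. Each camera call takes 0.05 s, during which the arm holds its last target.

### The job

Take the vent filter's coupling from the tray, set it upright over the grooved adaptor on the rinse tank and push it fully home, rim flush on the flange, while both cam arms are still up; the adaptor's neck is sprung, so go gently and never press it down onto its bump stop (about 28 N). Then swing the two cam arms down one after the other, each to its stop, and let go, leaving the things around where they are.

Things in the scene. Friction and masses are not known exactly. Their poses are not given: they have to be found in the camera images.
- filter_mid (a point): Grip centre of the loose coupling: on its axis, 85 mm above its bottom rim, inside the white filter cylinder (44 mm in diameter, from 50 to 120 mm above the rim), the part to hold. z: the coupling's axis, up; y towards cam arm A, -y towards cam arm B
- coupling_rim (a point): Centre of the coupling's bottom rim; axes as filter_mid. The coupling is an aluminium cup, 62 mm outside diameter, 51 mm tall, open underneath: socket bore 48 mm, 42 mm deep. With filter and cam arms it weighs 0.4 to 0.7 kg and stands upright in the tray
- adaptor_seat (a point): Centre of the adaptor's steel flange face (68 mm in diameter, 130 mm above the table at rest), z up; it moves with the sprung neck. Home is a hard stop: the coupling's rim meets this face. Above it: the groove (neck 32 mm in diameter, 25 mm high), then the adaptor's head, 46 mm in diameter, tapered at the top. About 1 mm play all round in the socket
- cam_a (a joint): Swing of cam arm A (rad): 0 = open, pointing outward and 50 degrees up; 1.78 = hard stop, fully down, pointing outward and 52 degrees below level. Stiff hinge (0.12 N m, somewhat more near the end as its cam takes hold in the groove): it stays where it is left. Starts at 0 to 0.3
- cam_b (a joint): The same for cam arm B, opposite arm A
- cam_a_hinge (a point): Hinge of arm A: 32 mm from the coupling's axis on its y side, 18 mm above the rim; hinge line along the coupling's x. The arm is a flat steel bar with a red end, 75 mm long from the hinge, 16 mm wide, 6 mm thick
- cam_b_hinge (a point): Hinge of arm B, on the coupling's -y side, otherwise as A
- cam_a_tip (a point): Free end of arm A (red), 75 mm from its hinge
- cam_b_tip (a point): Free end of arm B (red), 75 mm from its hinge
- tray: Shallow steel tray, 250 x 200 mm, rim 18 mm high, floor 3 mm thick, fixed; origin: centre of its underside. The coupling stands on its floor
- spare_seal: Bystander: loose black rubber ring, 36 mm across, 8 mm high, lying in the tray
- bowl: Bystander: loose steel bowl, 100 mm across, 50 mm high; origin under its centre
- brush: Bystander: loose brush with orange handle, 160 mm long, lying between the tray and the tank
- bottle: Bystander: loose white bottle with blue cap, 56 mm across, 150 mm high
- jar: Bystander: loose white jar with blue cap, 64 mm across, 80 mm high
- swab_box: Bystander: loose cardboard box, 50 x 70 x 40 mm, between the tray and the tank
- tank: Fixed white rinse tank with blue top, 230 x 190 mm, its top 60 mm above the table; origin: centre of its underside. A sprung pipe carries the adaptor: it sinks straight down some 0.5 mm for each N pressed on it and springs back; past 13.5 mm (about 28 N) it nears its bump stop, which must not happen. So the adaptor sinks away under the push
- coupling: The coupling with its filter and cam arms; origin at the centre of its bottom rim
- adaptor_top (a point): Centre of the adaptor head's flat top (36 mm in diameter), 41 mm above the flange. A black rubber seal, 26 mm in diameter, stands 16 mm proud of it. It meets the socket's roof 15 mm before home, takes about 10 N to push down (more than the coupling's weight), and stays where pushed. If the coupling is not pushed down, the cam arms jam part-way
Mind the look-alikes: they are no part of the job. Leave any yellow look-alike of the coupling alone.

How it is judged:
On the way, in this order (a step that is already met when the one before it is completed fails the run):
1. the coupling is pushed fully home on the adaptor (rim within 3 mm of the flange, level), both cam arms still up (z of coupling_rim in the frame of adaptor_seat below 0.003 m and horizontal distance between coupling_rim and adaptor_seat below 0.004 m and angle between coupling_rim's own z axis and vertical below 0.08 rad and value of joint each of cam_a, cam_b below 0.9 rad), for 0.2 s.
2. one cam arm is down (past 1.6 rad) while the other is still up (distance between coupling_rim and adaptor_seat below 0.006 m and ((value of joint cam_a above 1.6 rad and value of joint cam_b below 0.9 rad) or (value of joint cam_b above 1.6 rad and value of joint cam_a below 0.9 rad))), for 0.1 s.
At the end, for the whole second after the job is handed in: The coupling sits level on the adaptor (rim within 2.5 mm of the flange, within 4 mm of its centre, tilt under 0.06 rad), both cam arms are down (past 1.6 of 1.78 rad), and it rests there released (z of coupling_rim in the frame of adaptor_seat below 0.0025 m and horizontal distance between coupling_rim and adaptor_seat below 0.004 m and angle between coupling_rim's own z axis and vertical below 0.06 rad and value of joint each of cam_a, cam_b above 1.6 rad and linear speed of coupling below 0.02 m/s); the robot touches nothing.
It fails at once if the adaptor's sprung neck is pressed down by more than 13.5 mm (about 28 N) (distance of adaptor_seat from where it was at the start of the episode above 0.0135 m).
It fails at once if the coupling is tipped over or dropped (tilt over 0.5 rad) (angle between coupling_rim's own z axis and vertical above 0.5 rad).
It fails at once if a bystander is moved by more than 30 mm (distance of any of spare_seal, bowl, brush, bottle, jar, swab_box from where it was at the start of the episode above 0.03 m).
It also fails if it takes over 72 s, if anything falls off the work surface, if the arm or the gripper's body presses on something with over 40 N, if the wrist force passes 120 N, or if a joint passes its speed limit or range.

## Working session

There is one attempt and no reset: what is moved stays moved. The work goes in short steps, Python scripts to look and compute and a tool call to move; the robot and the scene stay as the last step left them, time stands still between calls to the robot, and variables do not carry over. Pictures are saved under pics/ and viewed, and the job is handed in when it is done.

Besides the shell and the picture viewer there is one more tool, called in YAML: its name, and indented under it one key for each argument. drive_tool: Moves the arm, as the interface text tells. Its arguments: {"type":"object","properties":{"plan":{"type":"string"},"grip_force":{"type":"number"}},"required":["plan"]}

```bash
mkdir -p pics; ls
python3 - <<'E'
from workcell import monitor,cams,job,env
import cv2,numpy as np
print(monitor.get_state()); print(env.finger_overhang)
for n in ("side","top"):
    p,d=cams.read_camera(n); np.savez(f"{n}0.npz",p=p,d=d)
    cv2.imwrite(f"pics/{n}0.png",p[:,:,::-1]); c=cams.calibration(n); print(n,c)
E
```

```text
pics
{'clock': 0.0, 'joint_pos': array([-1.39458427e+00,  3.14010714e-01,  4.49796189e-02,  1.30361962e+00,
       -2.92458401e-05,  1.43120770e+00]), 'qvel': array([ 0.0008537 ,  0.0005504 , -0.00070597, -0.00050808, -0.00032649,
        0.00010521]), 'tau': array([-7.74667878e-04, -4.80622745e+01,  2.98536730e+01,  1.93454186e-02,
       -1.03944556e-04,  6.17534504e-07]), 'tcp_pos': array([ 0.17848643, -0.54609137,  0.25240325]), 'orientation': array([ 0.57284966, -0.57195449,  0.4156363 , -0.41467793]), 'wrist_force': array([-0.3278316 , -0.80408745,  0.04268148]), 'ft_torque': array([-0.04498604, -0.00475515, -0.05051522]), 'finger_gap': 0.08543152765895176}
0.022
side {'fx': 347.9780759271577, 'fy': 347.9780759271577, 'cx': 250.58882990768203, 'cy': 190.31745729120843, 'R': array([[ 0.96930658, -0.24584216,  0.00252566],
       [-0.18649713, -0.7419372 , -0.64400932],
       [ 0.16019852,  0.62377145, -0.76501347]]), 't': array([-0.57872451,  0.15481829,  1.00309639])}
top {'fx': 351.57722668627554, 'fy': 351.57722668627554, 'cx': 251.68200240874555, 'cy': 197.17191812253716, 'R': array([[-0.13256859, -0.99116843,  0.00327263],
       [-0.96826196,  0.12879762, -0.21419605],
       [ 0.21188285, -0.03156443, -0.97678521]]), 't': array([0.00794933, 0.57951932, 0.96530941])}
```

View pics/side0.png

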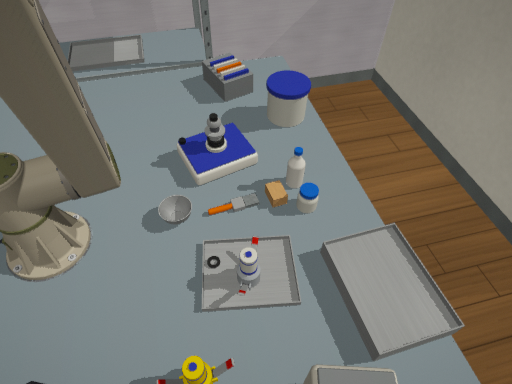

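View pics/top0.png

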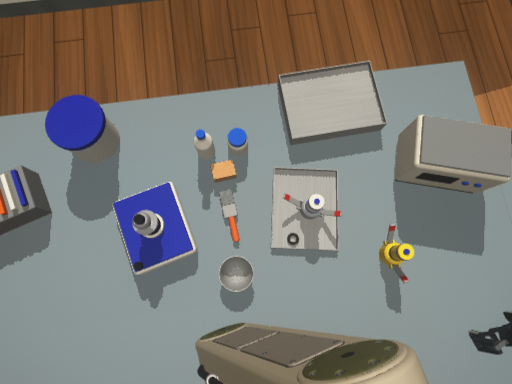

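```bash
cat > h.py <<'E'
import numpy as np,cv2
from workcell import monitor,cams,env,job
from scipy.spatial.transform import Rotation as Rot
def proj(n,X):
    c=cams.calibration(n);v=c['R']@np.asarray(X,float)+c['t'];return np.array([c['fx']*v[0]/v[2]+c['cx'],c['fy']*v[1]/v[2]+c['cy']])
def ray(n,u,v):
    c=cams.calibration(n);d=c['R'].T@np.array([(u-c['cx'])/c['fx'],(v-c['cy'])/c['fy'],1.]);return -c['R'].T@c['t'],d
def plane(n,u,v,z):
    o,d=ray(n,u,v);return o+d*(z-o[2])/d[2]
def dep(n,u,v,d):
    o,r=ray(n,u,v);return o+r*d
def tri(u1,u2,a='side',b='top'):
    o1,d1=ray(a,*u1);o2,d2=ray(b,*u2)
    A=np.c_[d1,-d2];s=np.linalg.lstsq(A,o2-o1,rcond=None)[0]
    p,q=o1+d1*s[0],o2+d2*s[1];return (p+q)/2,np.linalg.norm(p-q)
def cloud(n,d):
    c=cams.calibration(n);vv,uu=np.mgrid[:384,:512]
    P=np.stack([(uu-c['cx'])/c['fx']*d,(vv-c['cy'])/c['fy']*d,d],-1)-c['t'];return P@c['R']
def snap(tag,boxes):
    out={}
    for n,(u,v,w,h) in boxes.items():
        p,d=cams.read_camera(n);np.savez(f"{n}_{tag}.npz",p=p,d=d);out[n]=(p,d)
        k=min(800//w,600//h);cv2.imwrite(f"pics/{n}_{tag}.png",cv2.resize(p[v:v+h,u:u+w,::-1],None,fx=k,fy=k,interpolation=cv2.INTER_CUBIC))
    return out
def st():
    s=monitor.get_state();R=Rot.from_quat(np.roll(s['orientation'],-1)).as_matrix()
    print('t',round(s['clock'],2),'tcp',s['tcp_pos'].round(4),'gap',round(s['finger_gap'],4),'F',s['wrist_force'].round(1));print('R',R.round(3).tolist());print('q',s['joint_pos'].round(3).tolist());return s,R
E
python3 - <<'E'
from h import *
for n in('side','top'):
    z=np.load(f'{n}0.npz');p,d=z['p'],z['d'];hsv=cv2.cvtColor(p,cv2.COLOR_RGB2HSV)
    red=(((hsv[...,0]<8)|(hsv[...,0]>172))&(hsv[...,1]>150)&(hsv[...,2]>90)).astype(np.uint8)
    blue=((abs(hsv[...,0].astype(int)-120)<12)&(hsv[...,1]>150)&(hsv[...,2]>60)).astype(np.uint8)
    C=cloud(n,d)
    for nm,m in(('red',red),('blue',blue)):
        k,l,s,c=cv2.connectedComponentsWithStats(m)
        for i in range(1,k):
            if s[i,4]>5: print(n,nm,s[i],c[i].round(1),np.median(C[(l==i)&(d>0)],0).round(3) if ((l==i)&(d>0)).any() else '')
    for nm,(u,v,w,h) in {'side':{'cp':(215,225,70,80),'ad':(170,105,90,80)},'top':{'cp':(265,160,80,95),'ad':(105,175,95,100)}}[n].items():
        kk=6;cv2.imwrite(f'pics/{n}_{nm}.png',cv2.resize(p[v:v+h,u:u+w,::-1],None,fx=kk,fy=kk,interpolation=cv2.INTER_CUBIC))
E
cd pics; python3 -c "
import cv2,numpy as np
a=[cv2.imread(f'{n}_{k}.png') for n in('side','top') for k in('cp','ad')]
f=lambda x:cv2.copyMakeBorder(x,0,600-x.shape[0],0,0,0)
cv2.imwrite('m1.png',cv2.resize(np.hstack([f(a[0]),f(a[2])]),None,fx=.85,fy=.85));cv2.imwrite('m2.png',cv2.resize(np.hstack([f(a[1]),f(a[3])]),None,fx=.7,fy=.7))"
```

```text
side red [252 237   7   7  39] [254.6 240.1] [ 0.565 -0.17   0.064]
side red [239 290   6   3  12] [241.5 291. ] [ 0.497 -0.304  0.068]
side red [226 359   6  10  44] [228.5 363.6] [ 0.433 -0.454  0.069]
side red [158 380   7   4  28] [161.  381.5] [ 0.292 -0.454  0.069]
side blue [210  56  24  10  65] [221.1  59.9] [0.644 0.693 0.104]
side blue [224  69  24  11  99] [235.8  73.7] [0.682 0.579 0.103]
side blue [267  71  44  28 998] [288.3  84.4] [0.835 0.383 0.152]
side blue [ 180  123   75   50 1665] [216.  149.4] [0.518 0.202 0.061]
side blue [246 252   5   5  22] [248.  253.7] [ 0.529 -0.241  0.127]
side blue [189 363   8   7  42] [192.4 366.1] [ 0.363 -0.456  0.124]
top red [285 194   5   6  19] [286.8 196.7] [ 0.563 -0.171  0.062]
top red [335 211   5   5  24] [337.1 213.1] [ 0.495 -0.306  0.071]
top red [390 226   5   5  18] [391.9 227.9] [ 0.432 -0.454  0.069]
top red [401 276   7   5  20] [403.8 278. ] [ 0.291 -0.457  0.069]
top blue [  45   95   59   55 2475] [ 74.3 121.9] [0.835 0.397 0.151]
top blue [228 128  18  18 255] [236.8 136.7] [ 0.761 -0.049  0.079]
top blue [196 130   9   8  61] [200.  133.6] [0.755 0.053 0.148]
top blue [ 11 170  15  35 154] [ 18.1 187.3] [0.682 0.581 0.104]
top blue [ 114  183   79   85 3464] [153.4 226.3] [0.52  0.217 0.059]
top blue [463 182   6   2  11] [465.3 182.5] [ 0.528 -0.67   0.108]
top blue [475 184   6   2  12] [477.5 184.5] [ 0.518 -0.704  0.107]
top blue [315 199   4   4  14] [316.5 200.7] [ 0.528 -0.241  0.126]
top blue [405 249   4   5  16] [406.4 251.2] [ 0.362 -0.456  0.123]
```

View pics/m1.png

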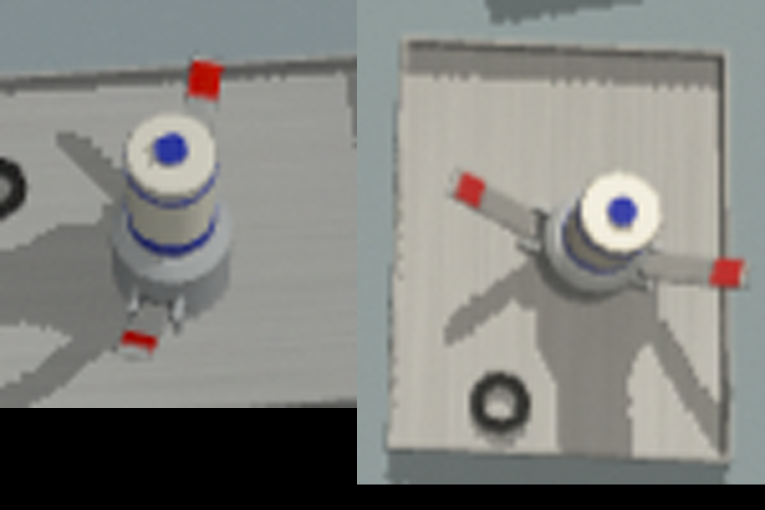

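View pics/m2.png

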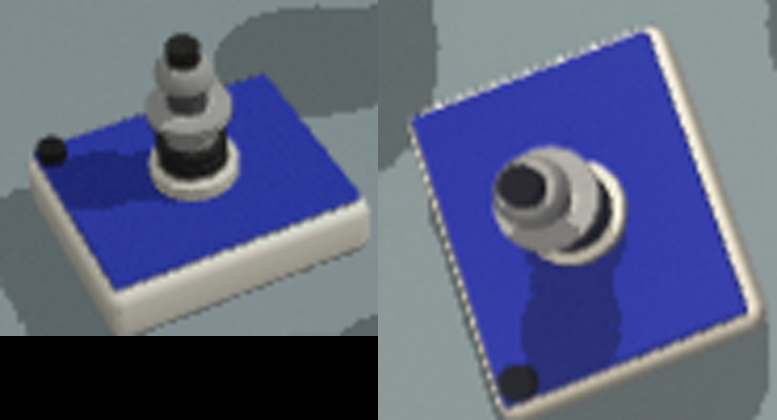

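Run:
```python
from h import *
def circ(P): 
    A=np.c_[2*P[:,:2],np.ones(len(P))];s=np.linalg.lstsq(A,(P[:,:2]**2).sum(1),rcond=None)[0];return s[:2],np.sqrt(s[2]+s[:2]@s[:2])
for n in('side','top'):
    z=np.load(f'{n}0.npz');p,d=z['p'],z['d'];C=cloud(n,d);hsv=cv2.cvtColor(p,cv2.COLOR_RGB2HSV)
    near=lambda c,r:(np.hypot(C[...,0]-c[0],C[...,1]-c[1])<r)&(d>0)
    m=near((.529,-.241),.035)&(C[...,2]>.117); P=C[m]; print(n,'filter top',P.mean(0).round(4),np.ptp(P,0).round(3),len(P))
    m=near((.529,-.241),.04)&(C[...,2]>.06)&(C[...,2]<.115); P=C[m]; print(' filter side fit',circ(P))
    m=near((.52,.22),.08)&(C[...,2]>.178); P=C[m]; print(n,'seal top',P.mean(0).round(4),np.ptp(P,0).round(3),len(P))
    m=near((.52,.22),.08)&(C[...,2]>.125)&(C[...,2]<.135); P=C[m]; print(' flange',((P.max(0)+P.min(0))/2).round(4),np.ptp(P,0).round(3),P.mean(0).round(4))
    m=near((.52,.22),.08)&(C[...,2]>.165)&(C[...,2]<.178); P=C[m]; print(' headtop',((P.max(0)+P.min(0))/2).round(4),np.ptp(P,0).round(3),P.mean(0).round(4))
print('blue dot', tri((248,253.7),(316.5,200.7)))
# dark seal blobs
c={}
for n,(u,v,w,h) in {'side':(195,105,40,30),'top':(125,205,40,35)}.items():
    p=np.load(f'{n}0.npz')['p'];m=(p[v:v+h,u:u+w].max(2)<60).astype(np.uint8)
    k,l,s,cc=cv2.connectedComponentsWithStats(m);print(n,[(s[i].tolist(),(cc[i]+[u,v]).round(1).tolist()) for i in range(1,k)])
for n,uv in(('side',(213.3,115.7)),('top',(139,219.3))): print(n,plane(n,*uv,.187))
```

```text
side filter top [ 0.5287 -0.2436  0.1236] [0.041 0.044 0.012] 229
 filter side fit (array([ 0.52906922, -0.24133747]), np.float64(0.021392469421061728))
side seal top [0.5321 0.2241 0.1857] [0.025 0.028 0.014] 55
 flange [0.5319 0.2205 0.1299] [0.066 0.06  0.01 ] [0.5314 0.2166 0.1304]
 headtop [0.5329 0.2213 0.1714] [0.042 0.035 0.012] [0.5312 0.2179 0.1706]
top filter top [ 0.5269 -0.2395  0.1227] [0.042 0.042 0.013] 193
 filter side fit (array([ 0.52749708, -0.24075912]), np.float64(0.021810439767902017))
top seal top [0.5306 0.2275 0.1854] [0.025 0.025 0.011] 90
 flange [0.5311 0.2276 0.1295] [0.066 0.068 0.008] [0.5247 0.2184 0.1293]
 headtop [0.5315 0.2276 0.1713] [0.043 0.044 0.013] [0.5285 0.2231 0.1691]
blue dot (array([ 0.52879486, -0.24095204,  0.12697195]), np.float64(0.0007469732659929069))
side [([15, 9, 7, 7, 48], [212.9, 117.1]), ([15, 23, 7, 4, 21], [212.6, 129.6])]
top [([9, 10, 11, 9, 79], [138.9, 219.0]), ([26, 14, 9, 15, 36], [156.7, 227.4])]
side [0.53380827 0.22623435 0.187     ]
top [0.52935815 0.2248873  0.187     ]
```

drive_tool:
  plan: "1 0 0 0 0 -9 0;1 0 0 0 0 -9 0;1 0 0 0 0 -9 0;1 0 0 0 0 -9 0;1 0 0 0 0 -9 0;1 0 0 0 0 0 0"

```text
clock: 0.85
tcp_pos: [0.1782, -0.5443, 0.2491]
orientation: [0.692, -0.687, 0.158, -0.155]
wrist_force: [-0.6, -0.1, -0.0]
finger_gap: 0.0854
```

```bash
cat >> h.py <<'E'
def to(X,yaw=63.2):
    s,R=st();dl=R.T@(np.array(X)-s['tcp_pos'])*1000
    tz=np.radians(yaw);zt=np.array([np.cos(tz),np.sin(tz),0]);yt=np.array([0,0,-1.]);xt=np.cross(yt,zt)
    T=np.c_[xt,yt,zt];rv=np.degrees(Rot.from_matrix(R.T@T).as_rotvec())
    print('shift mm',dl.round(1),'turn deg',rv.round(2))
E
python3 -c "
from h import *
to([.5285,-.241,.2])"
```

```text
t 0.85 tcp [ 0.1782 -0.5443  0.2491] gap 0.0854 F [-0.6 -0.1 -0. ]
R [[0.902, -0.002, 0.431], [-0.431, 0.009, 0.902], [-0.005, -1.0, 0.007]]
q [-1.395, 0.317, 0.041, 1.304, 0.0, 0.622]
shift mm [185.6  51.2 424.3] turn deg [-0.4   1.26 -0.3 ]
```

drive_tool:
  plan: "1 23 0 53 0 0.2 0;1 23 0 53 0 0.2 0;1 23 0 53 0 0.2 0;1 23 0 53 0 0.2 0;1 23 0 53 0 0.2 0;1 23 0 53 0 0.2 0;1 23 0 53 0 0 0;1 23 0 53 0 0 0"

```text
clock: 1.85
tcp_pos: [0.5422, -0.2455, 0.2491]
orientation: [0.687, -0.682, 0.178, -0.175]
wrist_force: [0.9, -0.3, -0.2]
finger_gap: 0.0853
```

```bash
python3 -c "
from h import *
to([.5285,-.241,.2])"
```

```text
t 1.85 tcp [ 0.5422 -0.2455  0.2491] gap 0.0853 F [ 0.9 -0.3 -0.2]
R [[0.875, -0.002, 0.484], [-0.484, 0.009, 0.875], [-0.006, -1.0, 0.007]]
q [-0.563, 0.359, 0.1, 1.318, 0.006, 1.513]
shift mm [-13.9  49.1  -3.1] turn deg [-0.39 -2.15 -0.32]
```

drive_tool:
  plan: "1 -14 5 -3 -0.4 -2.1 -0.3;1 0 40 0 0 0 0;1 0 0 0 0 0 0"

```text
clock: 2.22
tcp_pos: [0.5319, -0.2366, 0.202]
orientation: [0.688, -0.688, 0.164, -0.163]
wrist_force: [-0.4, -0.2, 1.3]
finger_gap: 0.0854
```

```bash
python3 -c "
from h import *
to([.5285,-.241,.095])
snap('a',{'side':(200,190,100,100),'top':(260,150,100,100)})"
```

```text
t 2.23 tcp [ 0.5319 -0.2366  0.202 ] gap 0.0854 F [-0.4 -0.2  1.3]
R [[0.893, -0.001, 0.451], [-0.451, 0.001, 0.893], [-0.001, -1.0, 0.0]]
q [-0.557, 0.347, -0.033, 1.193, 0.0, 1.482]
shift mm [ -0.9 107.   -5.5] turn deg [-0.02 -0.   -0.08]
```

View pics/side_a.png

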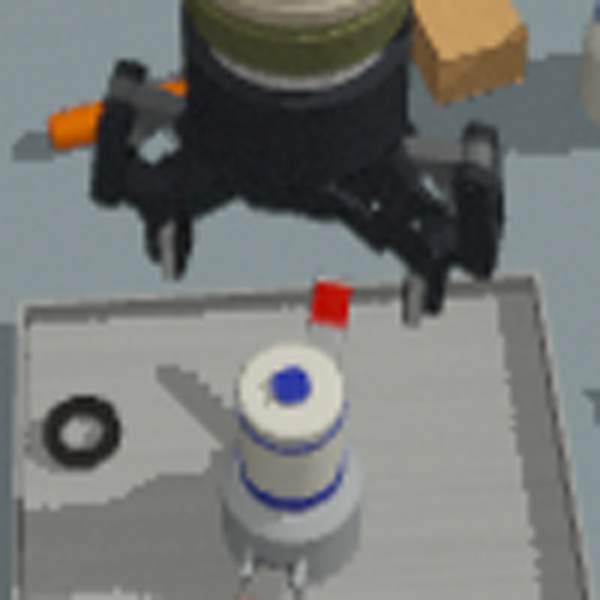

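drive_tool:
  plan: "1 -1 0 -5.5 0 0 0;1 0 40 0 0 0 0;1 0 40 0 0 0 0;1 0 0 0 0 0 0"

```text
clock: 2.82
tcp_pos: [0.5338, -0.2483, 0.1318]
orientation: [-0.685, 0.69, -0.16, 0.172]
wrist_force: [0.5, -0.7, 0.1]
finger_gap: 0.0851
```

```bash
python3 -c "
from h import *
to([.5285,-.241,.092])"
```

```text
t 2.83 tcp [ 0.5338 -0.2483  0.1318] gap 0.0851 F [ 0.5 -0.7  0.1]
R [[0.89, 0.015, 0.456], [-0.456, -0.01, 0.89], [0.018, -1.0, -0.002]]
q [-0.572, 0.387, -0.153, 1.013, -0.0, 1.472]
shift mm [-8.8 39.6  4.2] turn deg [ 0.12 -0.31  1.03]
```

drive_tool:
  plan: "1 -8.5 0 4 0 0 1;1 0 0 0 0 0 0"

```text
clock: 3.08
tcp_pos: [0.5291, -0.2421, 0.1357]
orientation: [-0.686, 0.689, -0.165, 0.167]
wrist_force: [-0.4, -0.7, 0.3]
finger_gap: 0.0854
```

```bash
python3 -c "
from h import *
to([.5285,-.241,.092])"
```

```text
t 3.08 tcp [ 0.5291 -0.2421  0.1357] gap 0.0854 F [-0.4 -0.7  0.3]
R [[0.89, 0.003, 0.457], [-0.457, -0.004, 0.89], [0.004, -1.0, -0.003]]
q [-0.566, 0.382, -0.15, 1.034, -0.002, 1.479]
shift mm [-1.3 43.7  0.8] turn deg [ 0.15 -0.39  0.25]
```

drive_tool:
  plan: "1 -1 15 0.5 0 0 0;1 0 15 0 0 0 0;1 0 10 0 0 0 0;1 0 0 0 0 0 0"

```text
clock: 3.58
tcp_pos: [0.5295, -0.2418, 0.0947]
orientation: [-0.686, 0.689, -0.164, 0.168]
wrist_force: [0.0, 0.2, 0.2]
finger_gap: 0.0855
```

```bash
python3 -c "
from h import *
to([.5285,-.241,.092])
snap('b',{'side':(200,190,100,100),'top':(260,150,100,100)})"
```

```text
t 3.58 tcp [ 0.5295 -0.2418  0.0947] gap 0.0855 F [0.  0.2 0.2]
R [[0.89, 0.005, 0.457], [-0.457, -0.006, 0.89], [0.007, -1.0, -0.003]]
q [-0.565, 0.415, -0.21, 0.938, -0.002, 1.48]
shift mm [-1.3  2.6  0.3] turn deg [ 0.16 -0.38  0.42]
```

View pics/side_b.png

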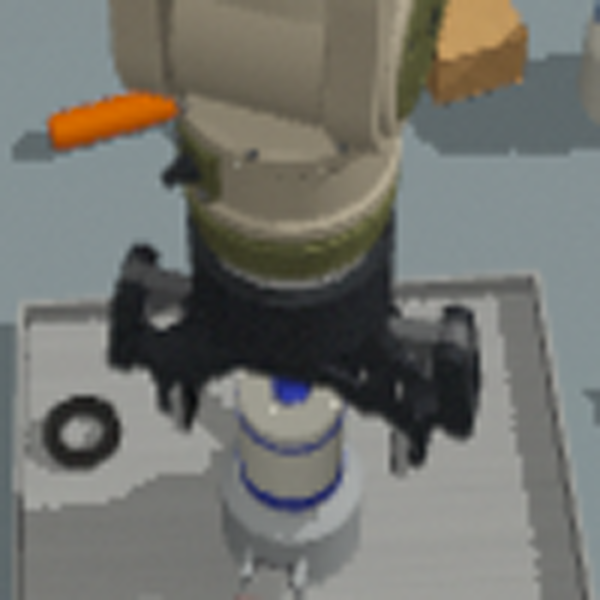

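Well placed over the filter, fingers either side, clear. Correct slightly and close.

drive_tool:
  plan: "1 -1 2 0 0 -0.3 0.4;0.4 0 -0.3 0 0 0 0;-0.1 0 -0.3 0 0 0 0;-1 0 -0.3 0 0 0 0;-1 0 -0.3 0 0 0 0;-1 0 -0.3 0 0 0 0;-1 0 -0.3 0 0 0 0"
  grip_force: 60

```text
clock: 4.55
tcp_pos: [0.5294, -0.2419, 0.0955]
orientation: [-0.687, 0.689, -0.164, 0.165]
wrist_force: [-0.3, -0.6, -3.8]
finger_gap: 0.0424
```

```bash
python3 -c "
from h import *
to([.5285,-.241,.092])"
```

```text
t 4.55 tcp [ 0.5294 -0.2419  0.0955] gap 0.0424 F [-0.3 -0.6 -3.8]
R [[0.892, 0.0, 0.452], [-0.452, -0.004, 0.892], [0.002, -1.0, -0.003]]
q [-0.565, 0.417, -0.203, 0.948, -0.003, 1.475]
shift mm [-1.2  3.5  0.4] turn deg [ 0.18 -0.06  0.11]
```

drive_tool:
  plan: "-1 0 -15 0 0 0 0;-1 0 -40 0 0 0 0;-1 0 -60 0 0 0 0;-1 0 -60 0 0 0 0;-1 0 -60 0 0 0 0;-1 0 0 0 0 0 0"

```text
clock: 5.3
tcp_pos: [0.5273, -0.2396, 0.34]
orientation: [-0.687, 0.689, -0.165, 0.163]
wrist_force: [1.0, -0.3, -4.7]
finger_gap: 0.0429
```

```bash
python3 -c "
from h import *
to([.531,.226,.33])"
```

```text
t 5.3 tcp [ 0.5273 -0.2396  0.34  ] gap 0.0429 F [ 1.  -0.3 -4.7]
R [[0.892, -0.003, 0.452], [-0.452, -0.001, 0.892], [-0.002, -1.0, -0.003]]
q [-0.564, 0.319, 0.264, 1.518, -0.003, 1.476]
shift mm [-207.     9.3  417.1] turn deg [ 0.15 -0.05 -0.11]
```

drive_tool:
  plan: "-1 -12 0 24 0 0 0;-1 -24 0 48 0 0 0;-1 -24 0 48 0 0 0;-1 -24 0 48 0 0 0;-1 -24 0 48 0 0 0;-1 -24 0 48 0 0 0;-1 -24 0 48 0 0 0;-1 -24 0 48 0 0 0"

```text
clock: 6.3
tcp_pos: [0.5257, 0.1709, 0.3321]
orientation: [-0.686, 0.688, -0.173, 0.162]
wrist_force: [0.8, -0.6, -4.6]
finger_gap: 0.0427
```

```bash
python3 -c "
from h import *
to([.531,.226,.33])"
```

```text
t 6.3 tcp [0.5257 0.1709 0.3321] gap 0.0427 F [ 0.8 -0.6 -4.6]
R [[0.888, -0.016, 0.46], [-0.46, -0.0, 0.888], [-0.014, -1.0, -0.008]]
q [0.168, 0.274, 0.184, 1.496, 0.002, 2.217]
shift mm [-20.6   1.9  51.4] turn deg [ 0.43 -0.59 -0.79]
```

drive_tool:
  plan: "-1 -15 0 35 0.4 -0.6 -0.8;-1 -3 0 8 0 0 0;-1 0 0 0 0 0 0"

```text
clock: 6.68
tcp_pos: [0.5263, 0.222, 0.3282]
orientation: [-0.687, 0.69, -0.164, 0.159]
wrist_force: [0.3, -0.8, -5.1]
finger_gap: 0.0429
```

```bash
python3 -c "
from h import *
to([.531,.226,.33])
snap('c',{'side':(150,20,133,150),'top':(80,150,133,150)})"
```

```text
t 6.67 tcp [0.5263 0.222  0.3282] gap 0.0429 F [ 0.3 -0.8 -5.1]
R [[0.896, -0.007, 0.445], [-0.445, -0.002, 0.896], [-0.005, -1.0, -0.005]]
q [0.259, 0.305, 0.217, 1.49, -0.0, 2.29]
shift mm [ 2.4 -1.8  5.7] turn deg [ 0.3   0.39 -0.3 ]
```

View pics/side_c.png

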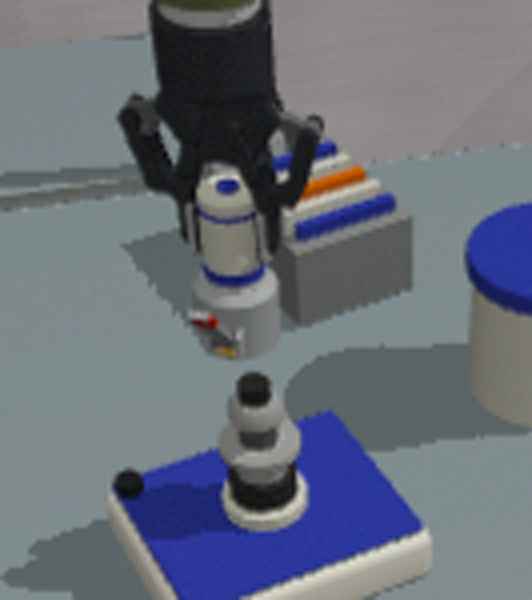

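View pics/top_c.png

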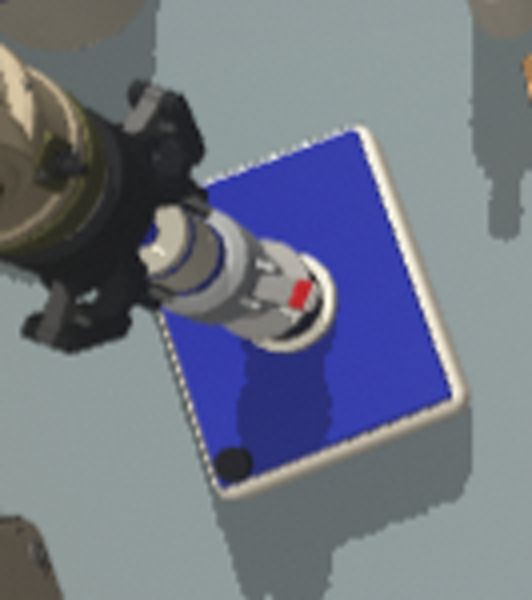

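```bash
cat > m.py <<'E'
from h import *
from scipy.optimize import least_squares
def fitc(P,r):
    f=lambda c:np.hypot(P[:,0]-c[0],P[:,1]-c[1])-r
    s=least_squares(f,P[:,:2].mean(0),loss='soft_l1',f_scale=.001);return s.x.round(4),np.abs(f(s.x)).mean().round(4),len(P)
def layer(C,d,c,R,z0,z1): return C[(np.hypot(C[...,0]-c[0],C[...,1]-c[1])<R)&(d>0)&(C[...,2]>z0)&(C[...,2]<z1)]
E
python3 - <<'E'
from m import *
for n in('side','top'):
    z=np.load(f'{n}0.npz');C,d=cloud(n,z['d']),z['d']
    print(n,'seal side',fitc(layer(C,d,(.531,.226),.02,.173,.184),.013))
    print(n,'head',fitc(layer(C,d,(.531,.226),.03,.157,.166),.023))
    print(n,'base',fitc(layer(C,d,(.528,-.241),.035,.01,.05),.031),fitc(layer(C,d,(.528,-.241),.03,.06,.115),.022))
    z=np.load(f'{n}_c.npz');C,d=cloud(n,z['d']),z['d']
    print(n,'held filt',fitc(layer(C,d,(.5263,.222),.03,.295,.352),.022),'cup',fitc(layer(C,d,(.5263,.222),.035,.245,.28),.031))
    P=layer(C,d,(.5263,.222),.034,.2,.4);print(P[:,2].min(),np.percentile(P[:,2],[1,99]))
E
```

```text
side seal side (array([0.533 , 0.2284]), np.float64(0.0013), 26)
side head (array([0.5329, 0.2292]), np.float64(0.0011), 37)
side base (array([ 0.5293, -0.2405]), np.float64(0.0008), 163) (array([ 0.5293, -0.2406]), np.float64(0.0005), 184)
side held filt (array([0.5267, 0.2224]), np.float64(0.0019), 335) cup (array([0.5257, 0.223 ]), np.float64(0.0011), 153)
0.23485880843193963 [0.23979602 0.39880885]
top seal side (array([0.5316, 0.2288]), np.float64(0.0018), 22)
top head (array([0.5316, 0.2289]), np.float64(0.0011), 53)
top base (array([ 0.5277, -0.2412]), np.float64(0.0013), 110) (array([ 0.5277, -0.2409]), np.float64(0.0004), 75)
top held filt (array([0.526 , 0.2221]), np.float64(0.0014), 255) cup (array([0.5247, 0.2228]), np.float64(0.0006), 132)
0.23533161140066483 [0.23845852 0.39551847]
```

```bash
cat >> m.py <<'E'
def axisres(n,f,X,R,z0,z1):
    z=np.load(f);C,d=cloud(n,z['d']),z['d']
    m=(np.hypot(C[...,0]-X[0],C[...,1]-X[1])<R)&(d>0)&(C[...,2]>z0)&(C[...,2]<z1)
    a,b=proj(n,[*X,z0]),proj(n,[*X,z1]);ax=(b-a)/np.linalg.norm(b-a);pe=np.array([-ax[1],ax[0]])
    if pe[0]<0: pe=-pe
    v,u=np.nonzero(m);q=np.c_[u,v]-a;s=q@ax;t=q@pe;L=np.linalg.norm(b-a)
    res=[]
    for k in range(int(-2),int(L)+3):
        tt=t[(s>=k-.7)&(s<k+.7)]
        if len(tt)>3:res.append(((tt.max()+tt.min())/2,np.ptp(tt)+1))
    res=np.array(res);mm=np.median(d[m])/350*1000
    o,r1=0,0
    c=cams.calibration(n);e=(pe[0]*c['R'][0]+pe[1]*c['R'][1])
    print(n,f,'perp offset mm',(np.median(res[:,0])*mm).round(2),'width mm',(np.median(res[:,1])*mm).round(1),len(res),'world dir',e.round(2))
E
python3 - <<'E'
from m import *
for n in('side','top'):
    axisres(n,f'{n}0.npz',(.532,.228),.04,.157,.187)
    axisres(n,f'{n}0.npz',(.532,.228),.05,.131,.187)
    axisres(n,f'{n}0.npz',(.5285,-.241),.03,.06,.125)
    axisres(n,f'{n}_c.npz',(.5263,.222),.034,.245,.285)
E
```

```text
side side0.npz perp offset mm 0.28 width mm 42.3 12 world dir [ 0.98 -0.17  0.07]
side side0.npz perp offset mm 0.05 width mm 44.1 18 world dir [ 0.98 -0.17  0.07]
side side0.npz perp offset mm 0.5 width mm 41.2 17 world dir [ 0.97 -0.24  0.01]
side side_c.npz perp offset mm 0.06 width mm 60.5 13 world dir [ 0.98 -0.17  0.07]
top top0.npz perp offset mm -1.02 width mm 45.3 9 world dir [ 0.81 -0.56  0.19]
top top0.npz perp offset mm -1.26 width mm 50.0 12 world dir [ 0.81 -0.56  0.19]
top top0.npz perp offset mm 0.77 width mm 43.8 11 world dir [-0.75 -0.65 -0.14]
top top_c.npz perp offset mm -1.94 width mm 62.4 9 world dir [ 0.81 -0.55  0.19]
```

drive_tool:
  plan: "-1 3 0 7.5 0.3 0.4 -0.3;-1 0 25 0 0 0 0;-1 0 15 0 0 0 0;-1 0 0 0 0 0 0"

```text
clock: 7.28
tcp_pos: [0.5353, 0.2227, 0.2883]
orientation: [0.687, -0.687, 0.166, -0.169]
wrist_force: [0.6, 0.7, -3.9]
finger_gap: 0.0425
```

```bash
python3 -c "
from h import *
to([.5325,.2275,.268])"
```

```text
t 7.28 tcp [0.5353 0.2227 0.2883] gap 0.0425 F [ 0.6  0.7 -3.9]
R [[0.888, 0.003, 0.46], [-0.46, 0.0, 0.888], [0.003, -1.0, 0.002]]
q [0.256, 0.314, 0.132, 1.385, -0.0, 2.305]
shift mm [-4.8 20.3  3. ] turn deg [-0.11 -0.59  0.17]
```

drive_tool:
  plan: "-1 -4.8 0 3 0 -0.5 0;-1 0 8 0 0 0 0;-1 0 8 0 0 0 0;-1 0 0 0 0 0 0"

```text
clock: 7.78
tcp_pos: [0.5335, 0.2274, 0.2732]
orientation: [0.689, -0.687, 0.163, -0.167]
wrist_force: [-0.1, -0.2, -5.2]
finger_gap: 0.043
```

```bash
python3 -c "
from h import *
to([.5325,.2275,.268])"
```

```text
t 7.78 tcp [0.5335 0.2274 0.2732] gap 0.043 F [-0.1 -0.2 -5.2]
R [[0.891, 0.006, 0.453], [-0.453, 0.001, 0.891], [0.005, -1.0, 0.004]]
q [0.265, 0.313, 0.095, 1.346, -0.0, 2.306]
shift mm [-0.9  5.2 -0.3] turn deg [-0.23 -0.15  0.29]
```

drive_tool:
  plan: "-1 -0.5 4 0 -0.2 -0.1 0.3;-1 -0.3 4 0 0 0 0;-1 0 3 0 0 0 0;-1 0 0 0 0 0 0"

```text
clock: 8.28
tcp_pos: [0.5328, 0.2279, 0.2615]
orientation: [0.688, -0.688, 0.164, -0.164]
wrist_force: [0.2, 1.7, -4.3]
finger_gap: 0.043
```

```bash
python3 -c "
from m import *
to([.5325,.2275,.258])
snap('d',{'side':(180,60,80,100),'top':(90,180,80,100)})
for n in('side','top'):
    z=np.load(f'{n}_d.npz');C,d=cloud(n,z['d']),z['d'];print(n,fitc(layer(C,d,(.5325,.2275),.034,.178,.212),.031),fitc(layer(C,d,(.5325,.2275),.04,.125,.134),.034))
    axisres(n,f'{n}_d.npz',(.5325,.2275),.034,.178,.212)
"
```

```text
t 8.28 tcp [0.5328 0.2279 0.2615] gap 0.043 F [ 0.2  1.7 -4.3]
R [[0.892, -0.0, 0.451], [-0.451, 0.001, 0.892], [-0.0, -1.0, 0.0]]
q [0.265, 0.32, 0.076, 1.326, 0.001, 2.305]
shift mm [-0.1  3.5 -0.5] turn deg [-0.02 -0.04 -0.02]
side (array([0.5324, 0.2292]), np.float64(0.0011), 127) (array([0.5333, 0.2351]), np.float64(0.0063), 158)
side side_d.npz perp offset mm 1.4 width mm 56.4 8 world dir [ 0.98 -0.17  0.07]
top (array([0.5315, 0.229 ]), np.float64(0.0007), 108) (array([0.5346, 0.2332]), np.float64(0.0031), 110)
top top_d.npz perp offset mm -2.2 width mm 63.0 2 world dir [ 0.81 -0.56  0.19]
```

View pics/side_d.png

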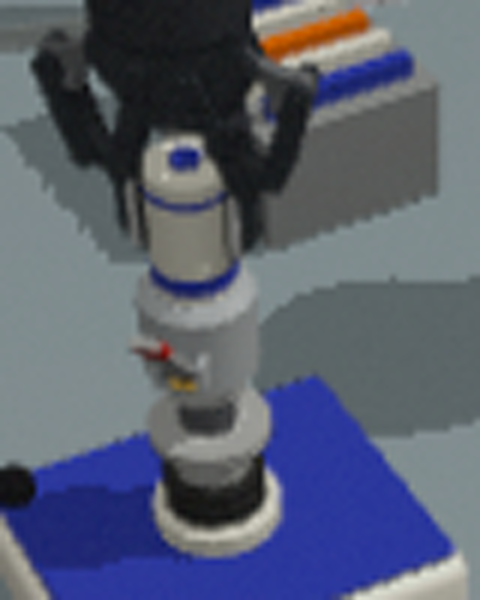

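View pics/top_d.png

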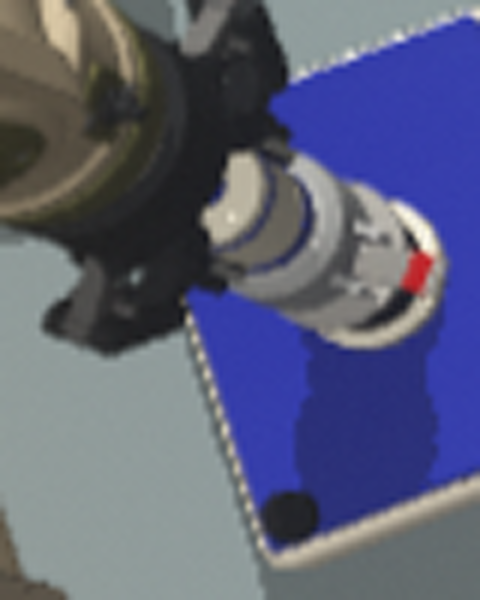

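drive_tool:
  plan: "-1 0 4 -0.3 0 0 0;-1 0 3 0 0 0 0;-1 0 0 0 0 0 0"

```text
clock: 8.75
tcp_pos: [0.5329, 0.2276, 0.2546]
orientation: [0.688, -0.687, 0.164, -0.164]
wrist_force: [-0.5, 0.5, -4.3]
finger_gap: 0.0431
```

```bash
python3 -c "
from m import *
to([.5325,.2275,.25])"
```

```text
t 8.75 tcp [0.5329 0.2276 0.2546] gap 0.0431 F [-0.5  0.5 -4.3]
R [[0.892, 0.001, 0.452], [-0.452, 0.001, 0.892], [0.0, -1.0, 0.001]]
q [0.265, 0.321, 0.06, 1.309, 0.001, 2.304]
shift mm [-0.3  4.6 -0.3] turn deg [-0.07 -0.04  0.03]
```

drive_tool:
  plan: "-1 -0.2 4 0 0 0 0;-1 0 3 0 0 0 0;-1 0 0 0 0 0 0"

```text
clock: 9.12
tcp_pos: [0.5327, 0.2277, 0.247]
orientation: [0.688, -0.687, 0.164, -0.164]
wrist_force: [0.2, -0.5, -4.5]
finger_gap: 0.0429
```

```bash
python3 -c "
from m import *
to([.5325,.2275,.24])"
```

```text
t 9.12 tcp [0.5327 0.2277 0.247 ] gap 0.0429 F [ 0.2 -0.5 -4.5]
R [[0.892, 0.001, 0.452], [-0.452, 0.001, 0.892], [0.0, -1.0, 0.001]]
q [0.265, 0.323, 0.044, 1.291, 0.001, 2.304]
shift mm [-0.1  7.  -0.3] turn deg [-0.06 -0.04  0.02]
```

drive_tool:
  plan: "-1 0 4 0 0 0 0;-1 0 4 0 0 0 0;-1 0 3 0 0 0 0;-1 0 0 0 0 0 0"

```text
clock: 9.62
tcp_pos: [0.533, 0.2278, 0.236]
orientation: [0.688, -0.687, 0.164, -0.165]
wrist_force: [-1.2, -0.8, -1.3]
finger_gap: 0.0426
```

```bash
python3 -c "
from m import *
to([.5325,.2275,.23])"
```

```text
t 9.62 tcp [0.533  0.2278 0.236 ] gap 0.0426 F [-1.2 -0.8 -1.3]
R [[0.892, 0.002, 0.452], [-0.452, 0.001, 0.892], [0.001, -1.0, 0.002]]
q [0.265, 0.326, 0.021, 1.264, 0.001, 2.304]
shift mm [-0.3  6.  -0.5] turn deg [-0.1  -0.04  0.07]
```

Seal contact just where expected. Continue gently.

drive_tool:
  plan: "-1 -0.3 3 -0.4 0 0 0;-1 0 3 0 0 0 0;-1 0 2 0 0 0 0"

```text
clock: 10.0
tcp_pos: [0.5329, 0.2279, 0.2308]
orientation: [0.689, -0.687, 0.162, -0.166]
wrist_force: [-3.8, -1.2, 5.8]
finger_gap: 0.0428
```

```bash
python3 -c "
from m import *
to([.5325,.2275,.22])"
```

```text
t 10.0 tcp [0.5329 0.2279 0.2308] gap 0.0428 F [-3.8 -1.2  5.8]
R [[0.892, 0.006, 0.451], [-0.451, 0.002, 0.892], [0.004, -1.0, 0.005]]
q [0.265, 0.324, 0.006, 1.247, 0.001, 2.304]
shift mm [-0.2 10.8 -0.6] turn deg [-0.26 -0.03  0.24]
```

drive_tool:
  plan: "-1 -0.7 3 -0.4 -0.2 0 0.2;-1 -0.2 2 0 -0.1 0 0.1;-1 0 2 0 0 0 0"

```text
clock: 10.38
tcp_pos: [0.533, 0.2279, 0.2275]
orientation: [0.688, -0.687, 0.163, -0.166]
wrist_force: [-4.2, 0.3, 4.9]
finger_gap: 0.0429
```

```bash
python3 -c "
from m import *
to([.5325,.2275,.22])"
```

```text
t 10.38 tcp [0.533  0.2279 0.2275] gap 0.0429 F [-4.2  0.3  4.9]
R [[0.892, 0.005, 0.451], [-0.451, 0.001, 0.892], [0.004, -1.0, 0.003]]
q [0.266, 0.327, 0.002, 1.241, -0.001, 2.305]
shift mm [-0.2  7.5 -0.6] turn deg [-0.15 -0.03  0.22]
```

drive_tool:
  plan: "-1 -1 4 -0.5 -0.2 0 0.3;-1 -0.5 4 0 -0.1 0 0.2;-1 0 4 0 0 0 0.1"

```text
clock: 10.75
tcp_pos: [0.5332, 0.2279, 0.2196]
orientation: [0.688, -0.687, 0.164, -0.164]
wrist_force: [-3.9, -1.0, 6.4]
finger_gap: 0.0427
```

```bash
python3 -c "
from m import *
to([.5325,.2275,.22])"
```

```text
t 10.75 tcp [0.5332 0.2279 0.2196] gap 0.0427 F [-3.9 -1.   6.4]
R [[0.892, 0.001, 0.452], [-0.452, 0.001, 0.892], [0.0, -1.0, 0.001]]
q [0.265, 0.333, -0.009, 1.228, 0.001, 2.305]
shift mm [-0.4 -0.4 -0.7] turn deg [-0.06 -0.05  0.01]
```

drive_tool:
  plan: "-1 -0.7 3 -0.4 0 0 0;-1 0 3 0 0 0 0"

```text
clock: 11.0
tcp_pos: [0.533, 0.2279, 0.2161]
orientation: [0.689, -0.687, 0.163, -0.166]
wrist_force: [-4.6, -1.2, 8.7]
finger_gap: 0.0428
```

```bash
python3 -c "
from m import *
to([.5325,.2275,.22])
snap('e',{'side':(180,60,80,100),'top':(90,180,80,100)})
"
```

```text
t 11.0 tcp [0.533  0.2279 0.2161] gap 0.0428 F [-4.6 -1.2  8.7]
R [[0.892, 0.004, 0.452], [-0.452, 0.001, 0.892], [0.003, -1.0, 0.003]]
q [0.266, 0.331, -0.02, 1.215, 0.0, 2.305]
shift mm [-0.2 -3.9 -0.6] turn deg [-0.19 -0.05  0.19]
```

View pics/side_e.png

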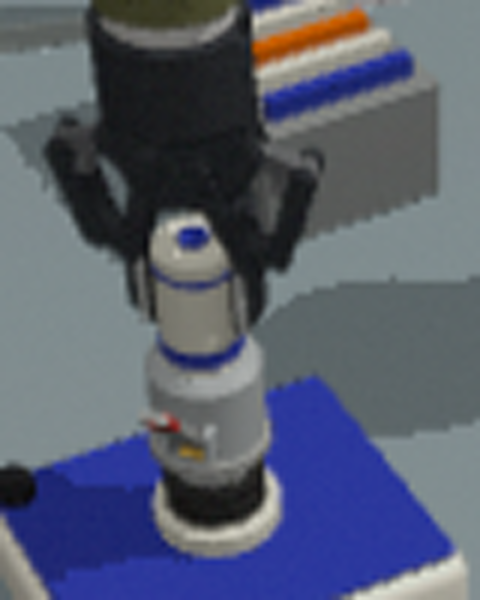

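drive_tool:
  plan: "-1 -0.6 2.5 -0.4 0 0 0.2;-1 0 2 0 0 0 0"

```text
clock: 11.35
tcp_pos: [0.5329, 0.2279, 0.2154]
orientation: [0.69, -0.686, 0.162, -0.166]
wrist_force: [-4.9, -0.1, 10.8]
finger_gap: 0.0429
```

```bash
python3 -c "
from m import *
to([.5325,.2275,.22])
"
```

```text
t 11.35 tcp [0.5329 0.2279 0.2154] gap 0.0429 F [-4.9 -0.1 10.8]
R [[0.892, 0.006, 0.452], [-0.452, 0.004, 0.892], [0.004, -1.0, 0.006]]
q [0.265, 0.329, -0.025, 1.21, 0.002, 2.304]
shift mm [-0.2 -4.6 -0.6] turn deg [-0.36 -0.04  0.23]
```

drive_tool:
  plan: "-1 -0.5 3.5 -0.4 -0.3 0 0.2;-1 0 3 0 0 0 0;-1 0 2 0 0 0 0"

```text
clock: 11.72
tcp_pos: [0.5328, 0.2281, 0.214]
orientation: [0.689, -0.686, 0.161, -0.167]
wrist_force: [-5.4, -2.2, 12.9]
finger_gap: 0.0432
```

```bash
python3 -c "
from m import *
to([.5325,.2275,.22])
snap('f',{'side':(180,60,80,100),'top':(90,180,80,100)})
"
```

```text
t 11.72 tcp [0.5328 0.2281 0.214 ] gap 0.0432 F [-5.4 -2.2 12.9]
R [[0.892, 0.009, 0.451], [-0.451, 0.002, 0.892], [0.007, -1.0, 0.006]]
q [0.266, 0.328, -0.029, 1.204, -0.0, 2.305]
shift mm [ 0.  -6.  -0.6] turn deg [-0.34 -0.03  0.38]
```

View pics/top_f.png

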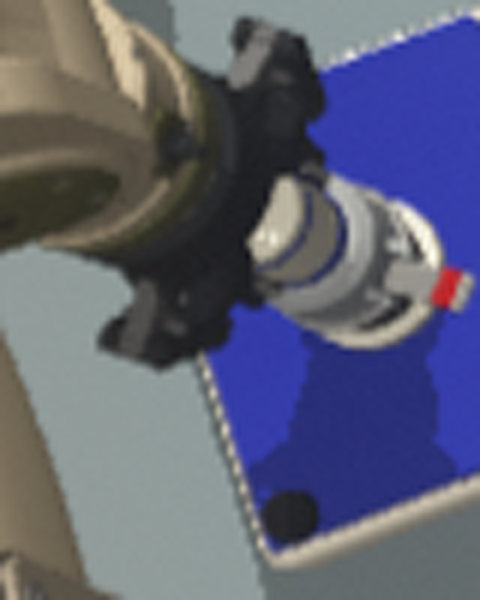

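View pics/side_f.png

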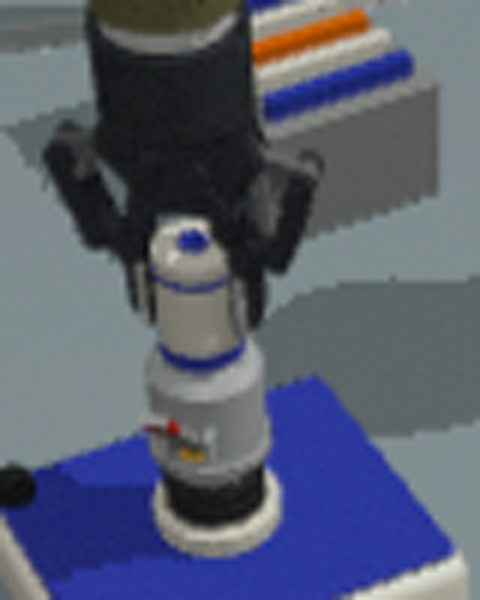

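drive_tool:
  plan: "-1 -0.6 4.5 -0.6 -0.3 0 0.3;-1 -0.3 4 0 0 0 0.1"

```text
clock: 12.08
tcp_pos: [0.5329, 0.2282, 0.2117]
orientation: [0.689, -0.686, 0.161, -0.167]
wrist_force: [-6.7, -1.5, 17.2]
finger_gap: 0.0434
```

```bash
python3 -c "
from m import *
to([.5325,.2275,.22])
"
```

```text
t 12.07 tcp [0.5329 0.2282 0.2117] gap 0.0434 F [-6.7 -1.5 17.2]
R [[0.892, 0.008, 0.451], [-0.451, 0.002, 0.892], [0.006, -1.0, 0.006]]
q [0.266, 0.33, -0.032, 1.2, 0.0, 2.305]
shift mm [-0.  -8.3 -0.8] turn deg [-0.32 -0.01  0.35]
```

drive_tool:
  plan: "-1 0 -2 0 0 0 0;-1 0 -2 0 0 0 0;-1 0 -2 0 0 0 0"

```text
clock: 12.45
tcp_pos: [0.5325, 0.2279, 0.2214]
orientation: [0.689, -0.686, 0.16, -0.168]
wrist_force: [-0.8, -0.5, -2.9]
finger_gap: 0.0429
```

```bash
python3 -c "
from m import *
to([.5325,.2275,.22])
"
```

```text
t 12.45 tcp [0.5325 0.2279 0.2214] gap 0.0429 F [-0.8 -0.5 -2.9]
R [[0.892, 0.011, 0.451], [-0.451, 0.002, 0.892], [0.009, -1.0, 0.007]]
q [0.266, 0.323, -0.019, 1.218, -0.001, 2.305]
shift mm [ 0.2  1.4 -0.3] turn deg [-0.4  -0.02  0.53]
```

drive_tool:
  plan: "0.3 0 0 0 0 0 0;1 0 -0.5 0 0 0 0;1 0 -0.5 0 0 0 0;1 0 -0.5 0 0 0 0;1 0 -0.5 0 0 0 0"

```text
clock: 13.08
tcp_pos: [0.5336, 0.2282, 0.2228]
orientation: [0.69, -0.686, 0.16, -0.168]
wrist_force: [-0.2, 0.3, -0.3]
finger_gap: 0.0854
```

```bash
python3 -c "
from m import *
to([.5325,.2275,.35])
"
```

```text
t 13.07 tcp [0.5336 0.2282 0.2228] gap 0.0854 F [-0.2  0.3 -0.3]
R [[0.892, 0.012, 0.451], [-0.451, 0.003, 0.892], [0.01, -1.0, 0.008]]
q [0.266, 0.323, -0.015, 1.22, -0.001, 2.305]
shift mm [ 5.000e-01 -1.272e+02 -1.000e-01] turn deg [-0.47 -0.03  0.57]
```

Rise, start closing above, then look.

drive_tool:
  plan: "1 0 -20 0 -0.4 0 0.5;1 0 -40 0 0 0 0;1 0 -50 0 0 0 0;-1 0 -20 0 0 0 0;-1 0 0 0 0 0 0;-1 0 -1 0 0 0 0"
  grip_force: 40

```text
clock: 13.82
tcp_pos: [0.5327, 0.2279, 0.3555]
orientation: [-0.688, 0.688, -0.165, 0.163]
wrist_force: [-0.1, -0.9, -0.8]
finger_gap: 0.0321
```

Run:
```python
from m import *
st()
snap('g',{'side':(180,60,80,100),'top':(90,180,80,100)})
t=[]
for n in('side','top'):
    z=np.load(f'{n}_g.npz');p,d=z['p'],z['d'];C=cloud(n,d);hsv=cv2.cvtColor(p,cv2.COLOR_RGB2HSV)
    c0=(.532,.228)
    P=layer(C,d,c0,.028,.21,.28);print(n,'filt',fitc(layer(C,d,c0,.028,.19,.245),.022),'ztop',np.percentile(P[:,2],[50,95]))
    print(' cup',fitc(layer(C,d,c0,.034,.14,.177),.031),'cuptop',)
    red=(((hsv[...,0]<8)|(hsv[...,0]>172))&(hsv[...,1]>130)&(hsv[...,2]>70)).astype(np.uint8)
    k,l,s,c=cv2.connectedComponentsWithStats(red)
    for i in range(1,k):
        m=(l==i)&(d>0)
        if s[i,4]>4 and m.any():
            q=np.median(C[m],0)
            if np.hypot(*(q[:2]-c0))<.15: print(' red',c[i].round(1),q.round(4),s[i])
```

```text
t 13.82 tcp [0.5327 0.2279 0.3555] gap 0.0321 F [-0.1 -0.9 -0.8]
R [[0.892, -0.002, 0.451], [-0.451, -0.0, 0.892], [-0.001, -1.0, -0.001]]
q [0.266, 0.322, 0.307, 1.557, 0.0, 2.305]
side filt (array([0.5331, 0.2291]), np.float64(0.001), 213) ztop [0.24022459 0.25075769]
 cup (array([0.5331, 0.2294]), np.float64(0.0013), 172) cuptop
 red [220.9  99.9] [0.572  0.2981 0.1897] [219  98   4   5  16]
top filt (array([0.532 , 0.2292]), np.float64(0.0009), 166) ztop [0.24653598 0.25086731]
 cup (array([0.5322, 0.2297]), np.float64(0.0018), 189) cuptop
 red [109.4 207.6] [0.5707 0.2966 0.1864] [106 205   8   7  34]
 red [163.2 227.4] [0.4993 0.1647 0.1953] [161 225   5   6  20]
```

View pics/side_g.png

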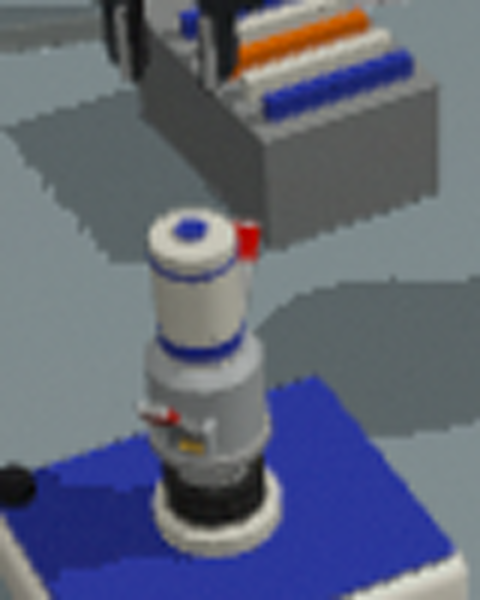

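View pics/top_g.png

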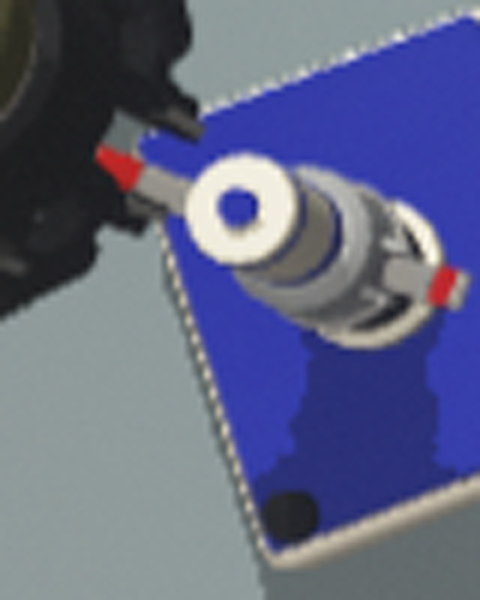

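drive_tool:
  plan: "-1 0 0 -40 0 0 0;-1 0 0 -40 0 0 0;-1 0 -1 0 0 0 0"

```text
clock: 14.3
tcp_pos: [0.4944, 0.155, 0.352]
orientation: [-0.687, 0.689, -0.167, 0.161]
wrist_force: [-0.1, -0.3, -0.2]
finger_gap: -0.0001
```

```bash
python3 -c "
from m import *
to([.4935,.156,.235])
"
```

```text
t 14.3 tcp [0.4944 0.155  0.352 ] gap -0.0001 F [-0.1 -0.3 -0.2]
R [[0.893, -0.009, 0.45], [-0.45, -0.002, 0.893], [-0.007, -1.0, -0.006]]
q [0.149, 0.201, 0.138, 1.517, -0.0, 2.187]
shift mm [ -0.4 117.    1.1] turn deg [ 0.33  0.05 -0.42]
```

drive_tool:
  plan: "-1 0 20 1 0.3 0 -0.4;-1 0 35 0 0 0 0;-1 0 35 0 0 0 0;-1 0 20 0 0 0 0;-1 0 -1 0 0 0 0"

```text
clock: 14.92
tcp_pos: [0.4949, 0.1582, 0.2367]
orientation: [0.688, -0.688, 0.165, -0.162]
wrist_force: [0.2, -0.6, 0.6]
finger_gap: 0.0001
```

```bash
python3 -c "
from m import *
to([.4935,.156,.235])
snap('h',{'side':(160,40,100,120),'top':(90,150,120,130)})
"
```

```text
t 14.93 tcp [0.4949 0.1582 0.2367] gap 0.0001 F [ 0.2 -0.6  0.6]
R [[0.893, -0.003, 0.45], [-0.45, 0.001, 0.893], [-0.003, -1.0, -0.001]]
q [0.154, 0.214, -0.127, 1.233, 0.002, 2.191]
shift mm [-0.3  1.7 -2.6] turn deg [ 0.03  0.08 -0.19]
```

View pics/side_h.png

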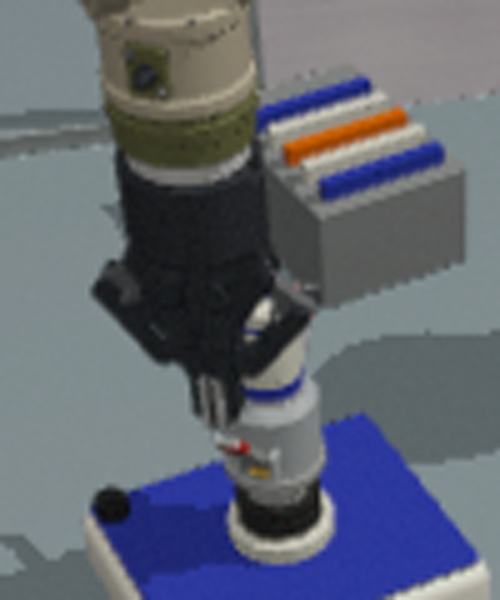

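View pics/top_h.png

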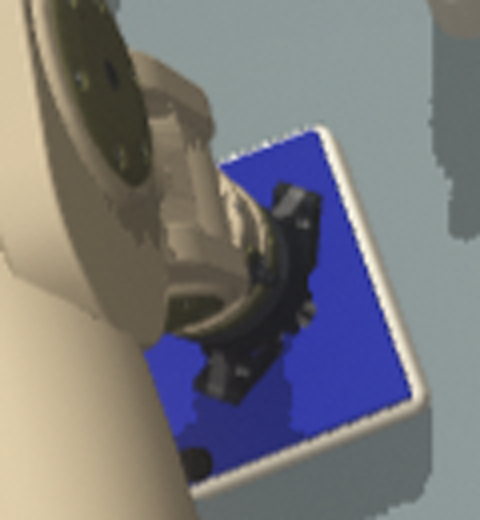

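drive_tool:
  plan: "-1 0 5 -2.6 0 0 0;-1 0 10 -0.5 0 0 0;-1 0 10 -0.5 0 0 0;-1 0 10 -0.5 0 0 0"

```text
clock: 15.52
tcp_pos: [0.4957, 0.152, 0.2072]
orientation: [-0.687, 0.689, -0.161, 0.167]
wrist_force: [-2.4, -3.8, 5.2]
finger_gap: 0.0002
```

```bash
python3 -c "
from m import *
to([.4935,.156,.12])
"
```

```text
t 15.53 tcp [0.4957 0.152  0.2072] gap 0.0002 F [-2.4 -3.8  5.2]
R [[0.893, 0.007, 0.451], [-0.451, -0.005, 0.893], [0.008, -1.0, -0.001]]
q [0.146, 0.219, -0.194, 1.151, -0.006, 2.184]
shift mm [-4.5 87.2  2.7] turn deg [ 0.06 -0.    0.48]
```

drive_tool:
  plan: "-1 -2 8 0.5 0 0 0.3;-1 -1 10 0 0 0 0;-1 -1 10 0 0 0 0;-1 0 10 0 0 0 0"

```text
clock: 16.02
tcp_pos: [0.4928, 0.1538, 0.1673]
orientation: [-0.687, 0.688, -0.162, 0.166]
wrist_force: [-0.1, -1.3, 3.9]
finger_gap: -0.0003
```

```bash
python3 -c "
from m import *
to([.4935,.156,.12])
"
```

```text
t 16.02 tcp [0.4928 0.1538 0.1673] gap -0.0003 F [-0.1 -1.3  3.9]
R [[0.892, 0.004, 0.452], [-0.451, -0.003, 0.892], [0.005, -1.0, -0.0]]
q [0.149, 0.241, -0.267, 1.059, -0.003, 2.188]
shift mm [-0.6 47.2  2.3] turn deg [ 0.03 -0.04  0.28]
```

drive_tool:
  plan: "-1 0 8 1 0 0 0.2;-1 0 8 0.5 0 0 0;-1 0 8 0 0 0 0;-1 0 6 0 0 0 0"

```text
clock: 16.52
tcp_pos: [0.4941, 0.156, 0.1349]
orientation: [0.688, -0.687, 0.163, -0.164]
wrist_force: [0.6, -0.1, 3.3]
finger_gap: -0.0001
```

```bash
python3 -c "
from m import *
to([.4935,.156,.12])
snap('i',{'side':(160,40,100,120)})
"
```

```text
t 16.52 tcp [0.4941 0.156  0.1349] gap -0.0001 F [ 0.6 -0.1  3.3]
R [[0.893, 0.001, 0.451], [-0.451, 0.001, 0.893], [0.001, -1.0, 0.001]]
q [0.151, 0.271, -0.312, 0.986, 0.001, 2.189]
shift mm [-0.6 14.9 -0.3] turn deg [-0.08 -0.01  0.05]
```

View pics/side_i.png

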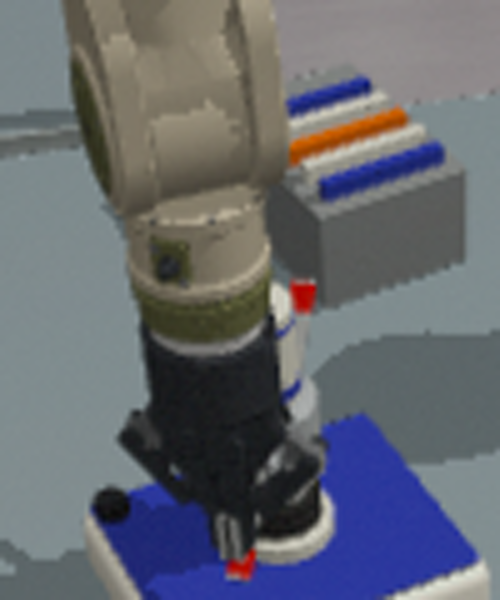

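drive_tool:
  plan: "-1 0 5 0 0 0 0;-1 0 5 0 0 0 0;-1 0 4 0 0 0 0"

```text
clock: 16.95
tcp_pos: [0.4937, 0.1557, 0.1195]
orientation: [0.688, -0.688, 0.164, -0.164]
wrist_force: [0.1, -0.6, 3.0]
finger_gap: 0.0002
```

```bash
python3 -c "
from m import *
to([.4935,.156,.12])
"
```

```text
t 16.95 tcp [0.4937 0.1557 0.1195] gap 0.0002 F [ 0.1 -0.6  3. ]
R [[0.892, 0.0, 0.451], [-0.451, 0.0, 0.892], [0.0, -1.0, 0.0]]
q [0.15, 0.285, -0.335, 0.95, 0.0, 2.189]
shift mm [-0.3 -0.5  0.1] turn deg [-0.02 -0.01  0.02]
```

drive_tool:
  plan: "-1 0 3 0 0 0 0;-1 0 3 0 0 0 0"

```text
clock: 17.2
tcp_pos: [0.4935, 0.1556, 0.113]
orientation: [-0.688, 0.688, -0.164, 0.164]
wrist_force: [-0.2, -1.4, 3.2]
finger_gap: -0.0003
```

```bash
python3 -c "
from m import *
to([.4935,.156,.12])
snap('j',{'side':(180,60,80,120),'top':(90,150,120,130)})
"
```

```text
t 17.2 tcp [0.4935 0.1556 0.113 ] gap -0.0003 F [-0.2 -1.4  3.2]
R [[0.892, 0.0, 0.451], [-0.451, -0.0, 0.892], [0.0, -1.0, -0.0]]
q [0.15, 0.291, -0.345, 0.935, -0.0, 2.189]
shift mm [-0.2 -7.   0.3] turn deg [ 0.01 -0.02  0.01]
```

View pics/side_j.png

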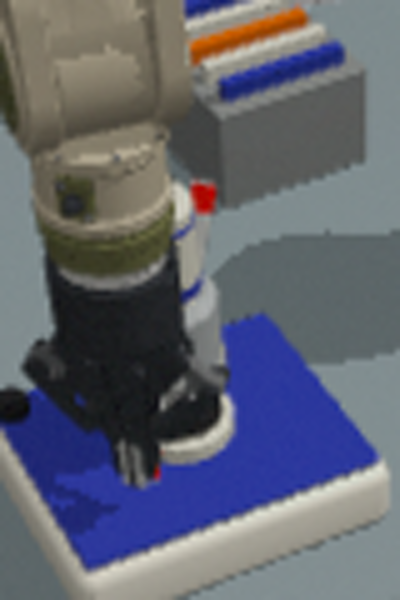

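drive_tool:
  plan: "-1 0 -20 0 0 0 0;-1 0 -40 0 0 0 0;-1 0 -50 -10 0 0 0;-1 0 -50 -40 0 0 0;-1 0 -20 -50 0 0 0;-1 0 0 -50 0 0 0"

```text
clock: 18.05
tcp_pos: [0.4253, 0.0216, 0.2951]
orientation: [-0.688, 0.689, -0.163, 0.16]
wrist_force: [0.5, -0.9, 0.5]
finger_gap: 0.0001
```

```bash
cat > look.py <<'E'
from m import *
import sys
tag=sys.argv[1]
st()
snap(tag,{'side':(180,60,80,100),'top':(90,170,80,100)})
c0=(.5328,.2293)
for n in('side','top'):
    z=np.load(f'{n}_{tag}.npz');p,d=z['p'],z['d'];C=cloud(n,d);hsv=cv2.cvtColor(p,cv2.COLOR_RGB2HSV)
    P=layer(C,d,c0,.028,.21,.28);print(n,'filt',fitc(layer(C,d,c0,.028,.19,.245),.022),'ztop',np.percentile(P[:,2],[50,95]) if len(P) else 0)
    print(' cup',fitc(layer(C,d,c0,.034,.14,.177),.031))
    red=(((hsv[...,0]<8)|(hsv[...,0]>172))&(hsv[...,1]>130)&(hsv[...,2]>70)).astype(np.uint8)
    k,l,s,c=cv2.connectedComponentsWithStats(red)
    for i in range(1,k):
        m=(l==i)&(d>0)
        if s[i,4]>4 and m.any():
            q=np.median(C[m],0);v=(q[:2]-c0)@np.array([np.cos(1.09),np.sin(1.09)])
            if np.hypot(*(q[:2]-c0))<.15: print(' red',c[i].round(1),q.round(4),s[i].tolist(),'radial',v.round(4),'elev deg',np.degrees(np.arctan2(q[2]-.146,abs(v)-.032)).round(1))
E
python3 look.py k
```

```text
t 18.05 tcp [0.4253 0.0216 0.2951] gap 0.0001 F [ 0.5 -0.9  0.5]
R [[0.895, -0.004, 0.445], [-0.445, -0.001, 0.895], [-0.003, -1.0, -0.003]]
q [-0.137, 0.016, -0.21, 1.348, -0.001, 1.895]
side filt (array([0.5335, 0.2292]), np.float64(0.001), 218) ztop [0.24032966 0.2514648 ]
 cup (array([0.5335, 0.2296]), np.float64(0.0014), 183)
 red [221.   99.4] [0.572  0.2986 0.1902] [219, 97, 5, 6, 20] radial 0.0796 elev deg 42.9
 red [208.9 151.4] [0.5007 0.1622 0.1011] [207, 149, 5, 6, 28] radial -0.0743 elev deg -46.7
top filt (array([0.5307, 0.2244]), np.float64(0.0026), 8) ztop [0.24726247 0.25085374]m.py:5: RuntimeWarning: Mean of empty slice.
  s=least_squares(f,P[:,:2].mean(0),loss='soft_l1',f_scale=.001);return s.x.round(4),np.abs(f(s.x)).mean().round(4),len(P)
  ret = um.true_divide(
Traceback (most recent call last):
  File "look.py", line 10, in <module>
    print(' cup',fitc(layer(C,d,c0,.034,.14,.177),.031))
                 ~~~~^^^^^^^^^^^^^^^^^^^^^^^^^^^^^^^^^^
  File "m.py", line 5, in fitc
    s=least_squares(f,P[:,:2].mean(0),loss='soft_l1',f_scale=.001);return s.x.round(4),np.abs(f(s.x)).mean().round(4),len(P)
ValueError: Initial guess is outside of provided bounds
```

View pics/side_k.png

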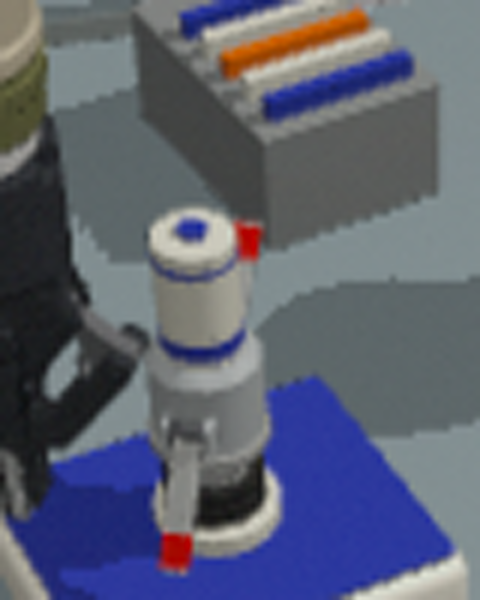

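View pics/top_k.png

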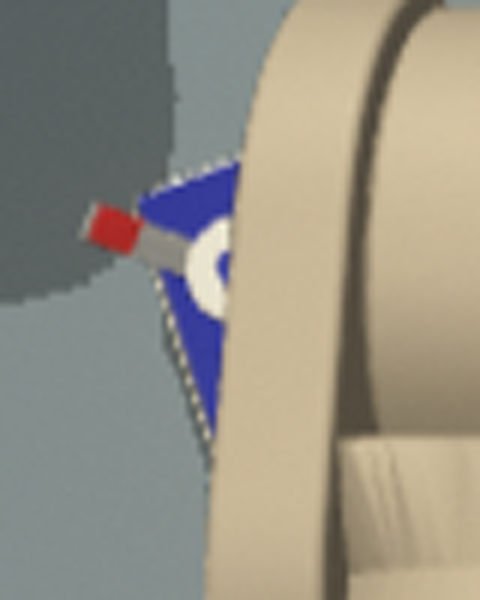

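drive_tool:
  plan: "-1 0 0 50 4 0 0;-1 0 0 50 4 0 0;-1 0 20 30 0 0 0;-1 0 20 0 0 0 0;-1 0 0 0 0 0 0"

```text
clock: 18.77
tcp_pos: [0.4862, 0.1455, 0.2601]
orientation: [0.735, -0.637, 0.155, -0.173]
wrist_force: [-0.9, 0.1, 1.1]
finger_gap: -0.0001
```

```bash
python3 -c "
from m import *
to([.4963,.1592,.18])
"
```

```text
t 18.77 tcp [0.4862 0.1455 0.2601] gap -0.0001 F [-0.9  0.1  1.1]
R [[0.892, 0.057, 0.449], [-0.453, 0.129, 0.882], [-0.008, -0.99, 0.141]]
q [0.062, 0.117, -0.195, 1.194, 0.126, 2.108]
shift mm [ 3.4 81.6  5.3] turn deg [-8.12 -0.15 -0.45]
```

drive_tool:
  plan: "-1 3 20 3 0 0 -0.4;-1 0 30 1 0 0 0;-1 0 25 1 0 0 0;-1 0 0 0 0 0 0"

```text
clock: 19.27
tcp_pos: [0.4972, 0.159, 0.1875]
orientation: [0.735, -0.636, 0.152, -0.177]
wrist_force: [0.3, 0.3, -0.3]
finger_gap: 0.0
```

```bash
python3 -c "
from m import *
to([.4963,.1592,.13])
"
```

```text
t 19.27 tcp [0.4972 0.159  0.1875] gap 0.0 F [ 0.3  0.3 -0.3]
R [[0.891, 0.066, 0.449], [-0.454, 0.127, 0.882], [0.001, -0.99, 0.143]]
q [0.09, 0.172, -0.312, 1.01, 0.121, 2.136]
shift mm [-0.9 56.8 -8.5] turn deg [-8.24 -0.18  0.06]
```

drive_tool:
  plan: "-1 -0.5 20 -3 0 0 0;-1 0 15 -2 0 0 0;-1 0 10 -1.5 0 0 0;-1 0 5 -0.5 0 0 0"

```text
clock: 19.77
tcp_pos: [0.5, 0.1594, 0.1404]
orientation: [0.736, -0.635, 0.15, -0.179]
wrist_force: [-0.3, 0.2, -0.1]
finger_gap: 0.0001
```

```bash
python3 -c "
from m import *
to([.4963,.1592,.12])
"
```

```text
t 19.77 tcp [0.5    0.1594 0.1404] gap 0.0001 F [-0.3  0.2 -0.1]
R [[0.891, 0.073, 0.449], [-0.454, 0.128, 0.882], [0.006, -0.989, 0.147]]
q [0.09, 0.209, -0.39, 0.887, 0.122, 2.137]
shift mm [-3.4 19.9 -4.9] turn deg [-8.48 -0.2   0.39]
```

drive_tool:
  plan: "-1 -2 6 -2 0 0 0.3;-1 0 5 -1 0 0 0;-1 0 4 -1 0 0 0"

```text
clock: 20.15
tcp_pos: [0.4982, 0.1587, 0.1251]
orientation: [0.737, -0.635, 0.151, -0.178]
wrist_force: [-0.4, -0.7, 2.6]
finger_gap: 0.0001
```

```bash
python3 -c "
from m import *
to([.4963,.1592,.12])
"
```

```text
t 20.15 tcp [0.4982 0.1587 0.1251] gap 0.0001 F [-0.4 -0.7  2.6]
R [[0.891, 0.07, 0.448], [-0.454, 0.131, 0.881], [0.003, -0.989, 0.149]]
q [0.087, 0.222, -0.415, 0.853, 0.125, 2.134]
shift mm [-1.9  5.  -1.2] turn deg [-8.54 -0.17  0.16]
```

drive_tool:
  plan: "-1 -1 4 -1 0 0 0;-1 0 4 -1 0 0 0;-1 0 4 -1 0 0 0"

```text
clock: 20.52
tcp_pos: [0.4986, 0.1579, 0.1147]
orientation: [0.737, -0.634, 0.15, -0.179]
wrist_force: [-2.1, -2.0, 8.5]
finger_gap: -0.0002
```

```bash
python3 -c "
from m import *
to([.4963,.1592,.12])
"
```

```text
t 20.52 tcp [0.4986 0.1579 0.1147] gap -0.0002 F [-2.1 -2.   8.5]
R [[0.891, 0.075, 0.448], [-0.454, 0.131, 0.881], [0.007, -0.989, 0.151]]
q [0.086, 0.229, -0.435, 0.821, 0.125, 2.133]
shift mm [-2.6 -5.2  0.9] turn deg [-8.67 -0.18  0.41]
```

drive_tool:
  plan: "-1 0 4 -0.5 0 0 0;-1 0 4 -0.5 0 0 0"

```text
clock: 20.78
tcp_pos: [0.4996, 0.1578, 0.1092]
orientation: [0.737, -0.634, 0.148, -0.18]
wrist_force: [-5.2, -3.6, 16.0]
finger_gap: -0.0001
```

```bash
python3 -c "
from m import *
to([.4963,.1592,.12])
"
```

```text
t 20.77 tcp [0.4996 0.1578 0.1092] gap -0.0001 F [-5.2 -3.6 16. ]
R [[0.891, 0.078, 0.448], [-0.454, 0.131, 0.881], [0.01, -0.988, 0.152]]
q [0.086, 0.234, -0.444, 0.803, 0.124, 2.133]
shift mm [ -3.4 -10.8   1.4] turn deg [-8.74 -0.18  0.59]
```

drive_tool:
  plan: "-1 0 -10 0 0 0 0;-1 0 -30 -2 0 0 0;-1 0 -50 0 0 0 0;-1 0 -50 0 -4 0 0;-1 0 -50 0 -4 0 0;-1 0 0 0 0 0 0"

```text
clock: 21.52
tcp_pos: [0.4836, 0.1334, 0.3021]
orientation: [0.69, -0.685, 0.162, -0.169]
wrist_force: [0.0, 0.1, -0.6]
finger_gap: 0.0003
```

```bash
python3 -c "
from m import *
to([.569,.3007,.32])
"
```

```text
t 21.52 tcp [0.4836 0.1334 0.3021] gap 0.0003 F [ 0.   0.1 -0.6]
R [[0.891, 0.011, 0.455], [-0.455, 0.004, 0.891], [0.009, -1.0, 0.008]]
q [0.108, 0.151, -0.045, 1.363, 0.002, 2.151]
shift mm [ 1.00e-01 -1.64e+01  1.88e+02] turn deg [-0.48 -0.25  0.49]
```

drive_tool:
  plan: "-1 0 -35 0 0 0 0.5;-1 0 -1 45 0 0 0;-1 0 -1 48 0 0 0;-1 0 -1 48 0 0 0;-1 0 -1 40 -4 0 0;-1 0 -1 5 -4 0 0;-1 0 -1 0 0 0 0"

```text
clock: 22.4
tcp_pos: [0.5695, 0.3037, 0.3366]
orientation: [-0.639, 0.732, -0.179, 0.152]
wrist_force: [0.4, 0.1, 0.2]
finger_gap: -0.0001
```

```bash
python3 -c "
from m import *
to([.569,.3007,.24])
"
```

```text
t 22.4 tcp [0.5695 0.3037 0.3366] gap -0.0001 F [0.4 0.1 0.2]
R [[0.889, -0.069, 0.452], [-0.457, -0.119, 0.882], [-0.007, -0.991, -0.137]]
q [0.401, 0.581, 0.654, 1.754, -0.083, 2.451]
shift mm [ 1.6 96.1 10.4] turn deg [ 7.89 -0.36 -0.43]
```

drive_tool:
  plan: "-1 1 20 2 0 0 -0.4;-1 0 30 4 0 0 0;-1 0 25 4 0 0 0;-1 0 10 1 0 0 0;-1 0 0 0 0 0 0"

```text
clock: 23.02
tcp_pos: [0.5692, 0.2997, 0.2479]
orientation: [-0.641, 0.731, -0.178, 0.155]
wrist_force: [-0.2, 0.2, 0.6]
finger_gap: 0.0001
```

```bash
python3 -c "
from m import *
to([.569,.3007,.2])
snap('l',{'side':(180,30,100,120),'top':(70,150,120,130)})
"
```

```text
t 23.02 tcp [0.5692 0.2997 0.2479] gap 0.0001 F [-0.2  0.2  0.6]
R [[0.888, -0.061, 0.455], [-0.459, -0.116, 0.881], [-0.0, -0.991, -0.131]]
q [0.396, 0.548, 0.383, 1.507, -0.084, 2.448]
shift mm [-0.6 47.4  7. ] turn deg [ 7.53 -0.51 -0.06]
```

View pics/side_l.png

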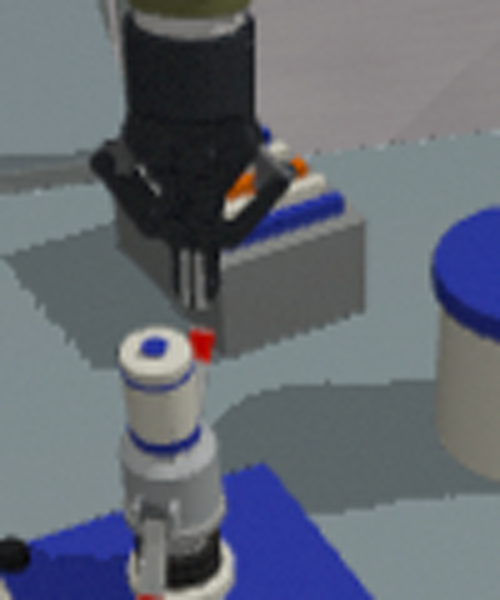

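View pics/top_l.png

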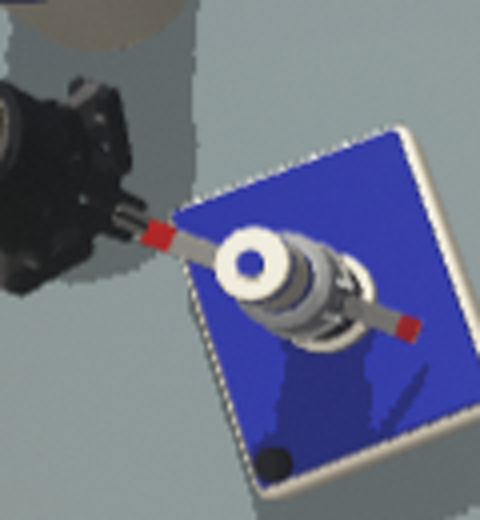

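drive_tool:
  plan: "-1 0 10 1.5 0 0 0;-1 0 10 1.5 0 0 0;-1 0 10 1.5 0 0 0;-1 0 10 1.5 0 0 0"

```text
clock: 23.62
tcp_pos: [0.572, 0.3018, 0.2092]
orientation: [-0.643, 0.729, -0.175, 0.158]
wrist_force: [0.2, 0.5, 1.9]
finger_gap: -0.0001
```

```bash
python3 -c "
from m import *
to([.569,.3007,.17])
"
```

```text
t 23.62 tcp [0.572  0.3018 0.2092] gap -0.0001 F [0.2 0.5 1.9]
R [[0.889, -0.053, 0.455], [-0.458, -0.113, 0.882], [0.005, -0.992, -0.124]]
q [0.398, 0.554, 0.3, 1.41, -0.084, 2.449]
shift mm [-2.4 39.2  2.6] turn deg [ 7.15 -0.51  0.25]
```

drive_tool:
  plan: "-1 -2 10 0.5 0 0 0.2;-1 -0.5 10 1 0 0 0;-1 -0.5 10 1 0 0 0;-1 0 10 1 0 0 0"

```text
clock: 24.12
tcp_pos: [0.5693, 0.3027, 0.1669]
orientation: [-0.644, 0.728, -0.176, 0.157]
wrist_force: [0.9, 2.3, 1.7]
finger_gap: -0.0
```

```bash
python3 -c "
from m import *
to([.569,.3007,.13])
"
```

```text
t 24.12 tcp [0.5693 0.3027 0.1669] gap -0.0 F [0.9 2.3 1.7]
R [[0.889, -0.054, 0.455], [-0.459, -0.109, 0.882], [0.002, -0.993, -0.122]]
q [0.399, 0.564, 0.213, 1.312, -0.08, 2.45]
shift mm [ 0.5 36.8  2.6] turn deg [ 7.  -0.5  0.1]
```

drive_tool:
  plan: "-1 0 8 0.5 0 0 0;-1 0 8 0.5 0 0 0;-1 0 8 0.5 0 0 0;-1 0 8 0.5 0 0 0"

```text
clock: 24.62
tcp_pos: [0.568, 0.2999, 0.1327]
orientation: [-0.643, 0.729, -0.176, 0.157]
wrist_force: [0.5, -0.2, 2.8]
finger_gap: -0.0002
```

```bash
python3 -c "
from m import *
to([.569,.3007,.12])
snap('m',{'side':(180,30,100,120),'top':(70,150,120,130)})
"
```

```text
t 24.62 tcp [0.568  0.2999 0.1327] gap -0.0002 F [ 0.5 -0.2  2.8]
R [[0.889, -0.055, 0.456], [-0.459, -0.111, 0.882], [0.002, -0.992, -0.124]]
q [0.396, 0.578, 0.151, 1.238, -0.081, 2.448]
shift mm [ 0.5 12.5  2.7] turn deg [ 7.12 -0.52  0.1 ]
```

View pics/top_m.png

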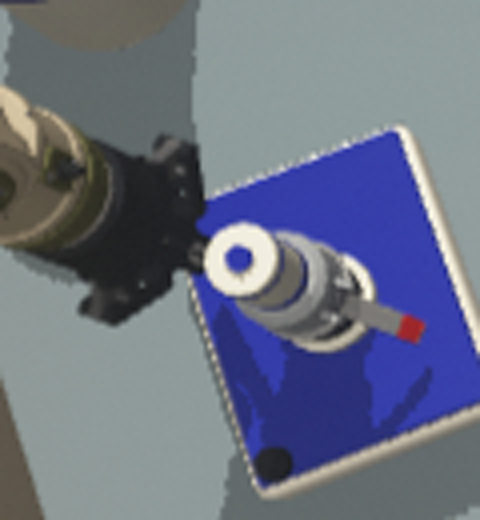

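Clear of the coupling; keep on to the stop.

drive_tool:
  plan: "-1 0 5 1 0 0 0;-1 0 5 1 0 0 0;-1 0 5 1 0 0 0"

```text
clock: 25.1
tcp_pos: [0.5693, 0.3018, 0.1173]
orientation: [-0.644, 0.728, -0.176, 0.158]
wrist_force: [-0.1, 1.4, 9.5]
finger_gap: -0.0001
```

```bash
python3 -c "
from m import *
to([.569,.3007,.115])
"
```

```text
t 25.1 tcp [0.5693 0.3018 0.1173] gap -0.0001 F [-0.1  1.4  9.5]
R [[0.889, -0.053, 0.456], [-0.459, -0.109, 0.882], [0.003, -0.993, -0.122]]
q [0.398, 0.589, 0.132, 1.205, -0.08, 2.449]
shift mm [ 0.2  2.4 -0.8] turn deg [ 6.98 -0.51  0.15]
```

drive_tool:
  plan: "-1 0 4 0 0 0 0;-1 0 3 0 0 0 0"

```text
clock: 25.35
tcp_pos: [0.5712, 0.3034, 0.1133]
orientation: [-0.646, 0.726, -0.174, 0.159]
wrist_force: [0.6, 2.5, 9.9]
finger_gap: 0.0003
```

```bash
python3 -c "
from m import *
to([.569,.3007,.115])
"
```

```text
t 25.35 tcp [0.5712 0.3034 0.1133] gap 0.0003 F [0.6 2.5 9.9]
R [[0.889, -0.046, 0.455], [-0.458, -0.105, 0.883], [0.007, -0.993, -0.114]]
q [0.398, 0.59, 0.123, 1.188, -0.079, 2.448]
shift mm [-0.7 -1.3 -3.6] turn deg [ 6.56 -0.47  0.36]
```

drive_tool:
  plan: "-1 0 5 -1.5 0 0 0;-1 0 5 -1.5 0 0 0"

```text
clock: 25.6
tcp_pos: [0.5722, 0.3037, 0.1087]
orientation: [-0.65, 0.723, -0.171, 0.161]
wrist_force: [0.1, 5.8, 15.2]
finger_gap: -0.0004
```

```bash
python3 -c "
from m import *
to([.569,.3007,.115])
"
```

```text
t 25.6 tcp [0.5722 0.3037 0.1087] gap -0.0004 F [ 0.1  5.8 15.2]
R [[0.89, -0.037, 0.455], [-0.456, -0.096, 0.885], [0.011, -0.995, -0.103]]
q [0.396, 0.585, 0.104, 1.162, -0.075, 2.444]
shift mm [-1.5 -5.9 -4.7] turn deg [ 5.9  -0.38  0.61]
```

drive_tool:
  plan: "-1 0 -10 0 0 0 0;-1 0 -30 2 0 0 0;-1 0 -50 5 0 0 0;-1 0 -50 10 0 0 0;-1 0 -50 0 0 0 0;-1 0 -1 0 0 0 0"

```text
clock: 26.35
tcp_pos: [0.5857, 0.3379, 0.2991]
orientation: [-0.649, 0.724, -0.172, 0.159]
wrist_force: [-0.6, 0.3, -1.5]
finger_gap: -0.0001
```

```bash
sed -i 's/    print(. cup.*/    pass/' look.py; python3 look.py n
```

```text
t 26.35 tcp [0.5857 0.3379 0.2991] gap -0.0001 F [-0.6  0.3 -1.5]
R [[0.89, -0.042, 0.454], [-0.456, -0.098, 0.885], [0.007, -0.994, -0.107]]
q [0.434, 0.612, 0.618, 1.657, -0.071, 2.482]
side filt (array([0.5334, 0.2295]), np.float64(0.0011), 221) ztop [0.24032776 0.25168473]
 red [209.1 151.4] [0.5018 0.1632 0.0986] [207, 149, 5, 6, 29] radial -0.0729 elev deg -49.2
top filt (array([0.5322, 0.2295]), np.float64(0.001), 165) ztop [0.24647711 0.25074151]
 red [172.  231.6] [0.4997 0.1628 0.0993] [169, 229, 7, 6, 28] radial -0.0743 elev deg -47.8
```

View pics/side_n.png

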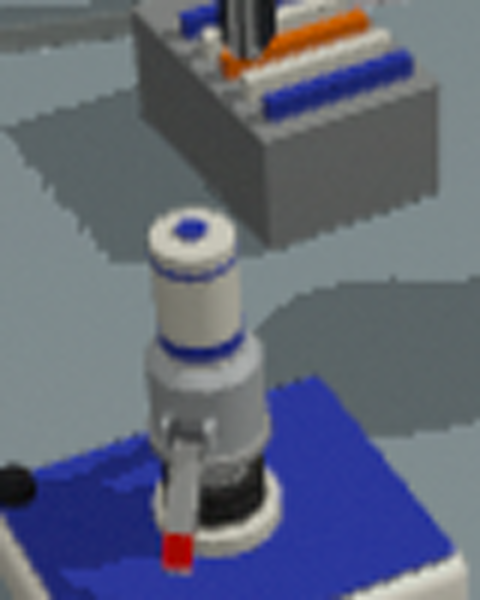

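View pics/top_n.png

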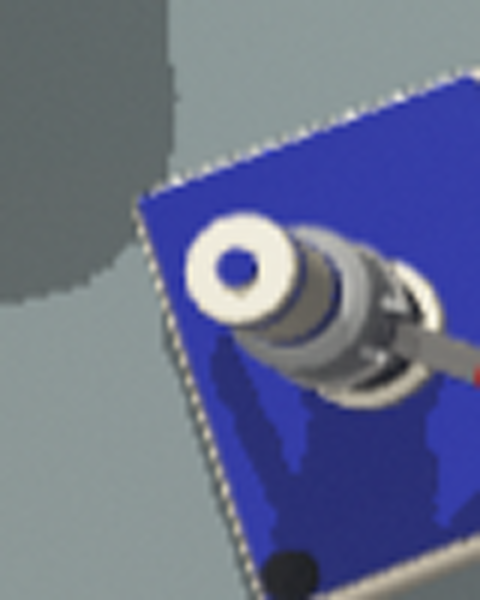

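```bash
python3 -c "
from m import *
to([.5684,.2976,.18])
"
```

```text
t 26.45 tcp [0.5846 0.3371 0.2945] gap 0.0002 F [-0.3  0.8  0.1]
R [[0.89, -0.049, 0.454], [-0.456, -0.101, 0.884], [0.003, -0.994, -0.112]]
q [0.434, 0.614, 0.61, 1.654, -0.071, 2.481]
shift mm [  3.3 118.6 -29.4] turn deg [ 6.44 -0.35  0.13]
```

drive_tool:
  plan: "-1 3 10 -20 -2 0 0;-1 0 30 -15 0 0 0;-1 0 30 3 0 0 0;-1 0 30 3 0 0 0;-1 0 10 1 0 0 0;-1 0 0 0 0 0 0"

```text
clock: 27.2
tcp_pos: [0.5605, 0.2917, 0.1739]
orientation: [-0.629, 0.741, -0.183, 0.148]
wrist_force: [-0.3, 0.0, -0.3]
finger_gap: -0.0002
```

```bash
python3 -c "
from m import *
to([.5684,.2976,.13])
"
```

```text
t 27.2 tcp [0.5605 0.2917 0.1739] gap -0.0002 F [-0.3  0.  -0.3]
R [[0.889, -0.084, 0.45], [-0.457, -0.141, 0.878], [-0.01, -0.986, -0.164]]
q [0.396, 0.57, 0.235, 1.369, -0.098, 2.447]
shift mm [ 4.8 41.8 15.9] turn deg [ 9.41 -0.36 -0.63]
```

drive_tool:
  plan: "-1 4 5 9 0 0 -0.5;-1 0.5 10 2 0 0 0;-1 0 10 1.5 0 0 0;-1 0 5 1 0 0 0"

```text
clock: 27.7
tcp_pos: [0.5705, 0.2987, 0.1424]
orientation: [-0.63, 0.741, -0.178, 0.152]
wrist_force: [0.1, 0.2, 0.9]
finger_gap: 0.0001
```

```bash
python3 -c "
from m import *
to([.5684,.2976,.12])
"
```

```text
t 27.7 tcp [0.5705 0.2987 0.1424] gap 0.0001 F [0.1 0.2 0.9]
R [[0.89, -0.071, 0.45], [-0.456, -0.143, 0.879], [0.002, -0.987, -0.16]]
q [0.403, 0.601, 0.21, 1.303, -0.104, 2.453]
shift mm [-1.4 22.4  1.7] turn deg [ 9.21 -0.31  0.07]
```

drive_tool:
  plan: "-1 -0.5 8 0 0 0 0;-1 0 7 0.5 0 0 0;-1 0 5 0.5 0 0 0;-1 0 3 0 0 0 0"

```text
clock: 28.2
tcp_pos: [0.5704, 0.298, 0.1212]
orientation: [-0.632, 0.739, -0.176, 0.154]
wrist_force: [-1.4, 3.3, 9.0]
finger_gap: -0.0001
```

```bash
python3 -c "
from m import *
to([.5684,.2976,.12])
"
```

```text
t 28.2 tcp [0.5704 0.298  0.1212] gap -0.0001 F [-1.4  3.3  9. ]
R [[0.89, -0.066, 0.45], [-0.455, -0.139, 0.879], [0.005, -0.988, -0.154]]
q [0.401, 0.606, 0.167, 1.248, -0.103, 2.451]
shift mm [-1.6  1.3 -1. ] turn deg [ 8.86 -0.29  0.25]
```

drive_tool:
  plan: "-1 -0.5 5 -0.5 0 0 0;-1 0 5 -0.5 0 0 0"

```text
clock: 28.45
tcp_pos: [0.572, 0.299, 0.1167]
orientation: [-0.635, 0.736, -0.173, 0.157]
wrist_force: [-1.3, 5.6, 12.9]
finger_gap: 0.0002
```

```bash
python3 -c "
from m import *
to([.5684,.2976,.12])
"
```

```text
t 28.45 tcp [0.572  0.299  0.1167] gap 0.0002 F [-1.3  5.6 12.9]
R [[0.891, -0.056, 0.451], [-0.454, -0.132, 0.881], [0.011, -0.99, -0.143]]
q [0.401, 0.602, 0.151, 1.223, -0.1, 2.449]
shift mm [-2.5 -2.9 -3.3] turn deg [ 8.23 -0.26  0.59]
```

drive_tool:
  plan: "-1 -1.5 5 -2.5 -0.5 0 0.5;-1 -0.5 4 -1.5 0 0 0.2"

```text
clock: 28.7
tcp_pos: [0.5726, 0.2994, 0.1154]
orientation: [-0.638, 0.734, -0.174, 0.156]
wrist_force: [-0.4, 5.4, 13.3]
finger_gap: 0.0
```

```bash
python3 -c "
from m import *
to([.5684,.2976,.12])
"
```

```text
t 28.7 tcp [0.5726 0.2994 0.1154] gap 0.0 F [-0.4  5.4 13.3]
R [[0.891, -0.056, 0.451], [-0.455, -0.125, 0.882], [0.007, -0.991, -0.137]]
q [0.398, 0.602, 0.147, 1.217, -0.094, 2.446]
shift mm [-2.9 -4.1 -4.1] turn deg [ 7.87 -0.27  0.38]
```

drive_tool:
  plan: "-1 0 -10 1 0 0 0;-1 0 -30 3 0 0 0;-1 0 -50 5 0 0 0;-1 0 -55 20 0 0 0;-1 0 -55 30 4 0 0;-1 0 -40 20 4 0 0;-1 0 -1 0 0 0 0"

```text
clock: 29.58
tcp_pos: [0.6205, 0.3981, 0.3511]
orientation: [0.689, -0.686, 0.163, -0.169]
wrist_force: [-0.3, -0.6, -0.5]
finger_gap: -0.0001
```

```bash
python3 look.py o
python3 - <<'E'
from m import *
c=np.array([.5328,.2293]);u=np.array([np.cos(1.09),np.sin(1.09)])
for e in(-40,-46,-52):
    r=.032+.075*np.cos(np.radians(e));z=.1457+.075*np.sin(np.radians(e))
    for n in('side','top'): print(e,n,proj(n,[*(c+u*r),z]).round(1),proj(n,[*(c-u*r),z]).round(1))
E
```

```text
t 29.57 tcp [0.6205 0.3981 0.3511] gap -0.0001 F [-0.3 -0.6 -0.5]
R [[0.89, 0.009, 0.455], [-0.455, 0.002, 0.89], [0.007, -1.0, 0.006]]
q [0.463, 0.724, 0.955, 1.793, -0.002, 2.506]
side filt (array([0.5335, 0.2292]), np.float64(0.0011), 220) ztop [0.24058721 0.25071658]
 red [209.1 151.4] [0.5017 0.1644 0.0994] [207, 149, 5, 6, 29] radial -0.0719 elev deg -49.4
top filt (array([0.5323, 0.2294]), np.float64(0.0008), 164) ztop [0.24656603 0.25066581]
 red [172.  231.6] [0.4998 0.1633 0.0984] [169, 229, 7, 6, 28] radial -0.0738 elev deg -48.7
-40 side [222.5 120.3] [206.6 155.3]
-40 top [117.9 212.4] [177.1 234.2]
-46 side [222.2 122.6] [207.3 155.4]
-46 top [120.4 213.4] [175.8 233.8]
-52 side [221.8 124.8] [208.1 155.3]
-52 top [123.  214.4] [174.2 233.3]
```

View pics/side_o.png

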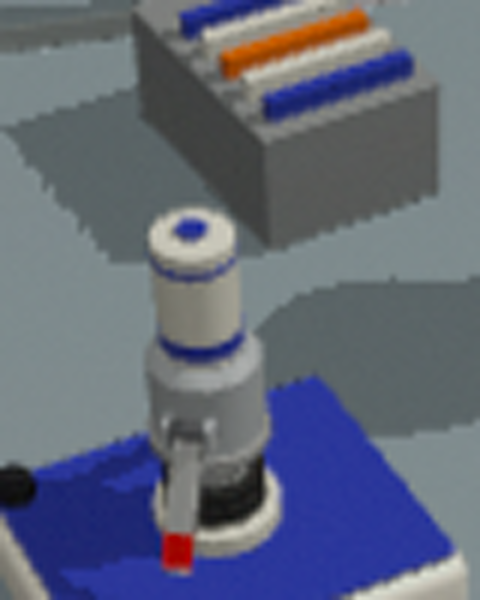

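View pics/top_o.png

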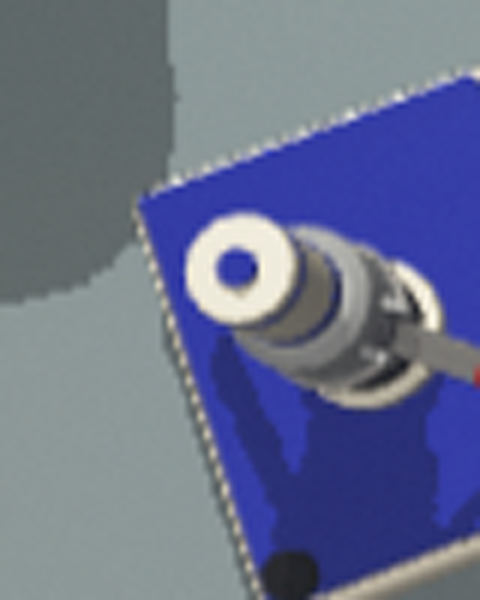

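Run:
```python
from h import *
p,d=cams.read_camera('top');cv2.imwrite('pics/fin.png',p[:,:,::-1])
a=np.load('top0.npz')['p'];print('bystander region diff', np.abs(p[120:300,190:345].astype(int)-a[120:300,190:345]).max(2).__gt__(60).sum())
print(job.hand_in())
```

```text
bystander region diff 325
the job is handed in; nothing more can be done
None
```

View pics/fin.png

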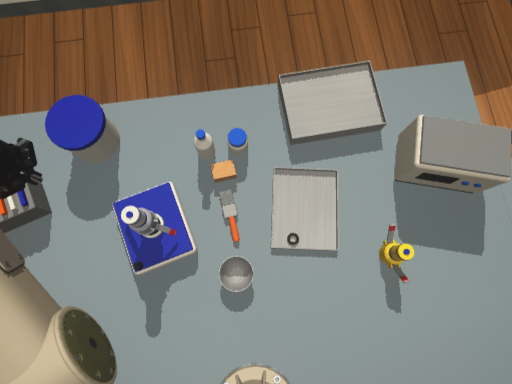

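I pushed the coupling fully home on the adaptor with both cam arms up, swung the two arms down one after the other to their stops, and handed the job in at about 30 s of the 72 s. No verdict is reported, so what follows rests on my own checks.

- **Coupling:** Once the rim met the flange, the push force rose at the neck's own rate, about 2 N per mm. The peak load on the neck was about 22 N, against the 28 N limit. After release the filter axis measured about 0.533, 0.229 from both cameras, the same as before the arms were swung. The filter top was at 0.251 m, about where it should be when home.
- **Near arm (the −y side):** It was pressed to about 16 N on its stop. Both cameras put it at roughly 50 degrees below level, about 1.75 rad.
- **Far arm:** It was pressed twice, to 13–15 N. The coupling hides it from both cameras, so I could not measure its angle directly. The contact height gave about 1.70 rad or more. The end of the bar would have shown beside the filter in the top view above roughly 1.68 rad, and it did not.
- **Surroundings:** In the last top picture the seal, bowl, brush, bottle, jar, box and yellow look-alike are where they started. I judged this by eye. The pixel comparison found 325 changed pixels, but it also covered the spot in the tray where the coupling stood, so it says nothing about the bystanders.
- **Gripper:** It was about 0.2 m away from the coupling with no force reading when I handed in.

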